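# Find the bored end of the gearbox spacer and hold it up

## Task

On the bench lies a square-bodied aluminium spacer with round ends that look alike, but only one end is bored deep. Pick it up and feel for the deep bore by trying either end over the tip of the upright stud on the gearbox cover; then, turned over if need be, hold it in the gripper with the bored end pointing straight up, ready for a dab of grease, still, at least 25 cm above the bench and clear of everything. Finish while holding it there, and leave the other loose parts on the bench where they are.

Things in the scene. Friction and masses are not known exactly. Their poses are not given: they have to be found in the camera images.
- spacer_mid (a point): Centre of the loose aluminium spacer, 0.24 kg, 90 mm long: square body 36 x 36 x 50 mm, a round end 30 mm wide, 20 mm long on each side. It lies on a flat, centre 18 mm up; x lengthwise, y across, z up at the start. Both ends show a 16 mm round mouth: one is a blind bore 50 mm deep, the other a recess 5 mm deep. Either end may point either way; this listing does not say which is bored.
- stud_tip (a point): Tip of the upright plain steel stud, firm, on the gearbox cover: 12 mm in diameter, the last 5 mm tapering to 6 mm; the tip is 95 mm above the bench, 60 mm of it free above its nut. z up. The spacer's bored end slides down it freely (2 mm of play all round, 50 mm deep); its recessed end stops once the tip is 5 mm in.
- cover: Gearbox end cover, a round aluminium casting fixed on the bench, 200 mm in diameter: flange 14 mm high, domed middle 45 mm high and 128 mm across at its foot, with a ball bearing in it, rim bosses 20 mm high. Origin at the centre of its underside; the stud stands on its rim, 82 mm from the centre along -x of this frame.
- bearing_race: Loose steel bearing ring lying flat, 62 mm in diameter, 18 mm high. Origin at the centre of its underside. To be left alone.
- synchro_ring: Loose brass synchroniser ring lying flat, 75 mm in diameter, 10 mm high. Origin at the centre of its underside. To be left alone.
- gear: Loose dark steel gear lying flat, 82 mm in diameter, 24 mm high. Origin at the centre of its underside. To be left alone.
- wrench: Loose steel wrench lying flat along its x axis, 200 mm long, 38 mm wide, 8 mm high. Origin at the centre of its underside. To be left alone.
- socket: Loose steel socket standing upright, 28 mm in diameter, 36 mm high. Origin at the centre of its underside. To be left alone.
- shaft_nut: Loose steel hexagon nut lying flat, 42 mm across its collar, 18 mm high. Origin at the centre of its underside. To be left alone.
- grease_jar: Loose grease jar standing upright, 60 mm in diameter, 100 mm high. Origin at the centre of its underside. To be left alone.
Mind the look-alikes: they are no part of the job. Of the things like the part that bears spacer_mid, leave any that is blue or purple; of the rest the larger one is meant.

How it is judged:
On the way:
1. an end of the spacer has been tried over the tip of the stud: spacer upright within 0.2 rad, its axis within 8 mm of the stud's, the end face at least 1.5 mm below the tip (horizontal distance between spacer_mid and stud_tip below 0.008 m and angle between the x axis of spacer_mid and the z axis of stud_tip, either way round below 0.2 rad and z of spacer_mid in the frame of stud_tip between -0.06 and 0.0435 m), for 0.1 s.
At the end, for the whole second after the job is handed in: The spacer is held still between the fingers, the deep-bored end up, upright within 0.26 rad (15 degrees), its centre more than 247 mm above the bench (higher than it could rest on anything there), not touching the cover or its stud (angle between spacer_bore's own z axis and vertical below 0.26 rad and height (world z) of spacer_mid above 0.247 m and contact force between the fingers and spacer above 1 N and contact force between spacer and cover below 0.1 N and linear speed of spacer below 0.03 m/s); the arm keeps its last pose, push and grip.
It fails at once if a bystander is shifted by more than 25 mm (distance of any of bearing_race, synchro_ring, gear, wrench, socket, shaft_nut, grease_jar from where it was at the start of the episode above 0.025 m).
It also fails if it takes over 61 s, if anything falls off the work surface, if the arm or the gripper's body presses on something with over 40 N, if the wrist force passes 120 N, or if a joint passes its speed limit or range.

## Robot

A 6-joint arm with a two-finger parallel gripper is mounted at the origin on the work surface. World frame = base frame: x ahead of the robot, y to its left, z up, the work surface at z = 0. Lengths are in m, angles in rad, forces in N, time in s.
With the tool pointing down it reaches from about 0.325 to 1 m from the base axis. Payload 5.1 kg.
Tool frame: the origin (TCP) lies at the very end of the fingers, on their centre line; the grasp point (between the pads) lies 19 mm behind it; z points along the fingers, y is the line along which they close (so a half turn about z gives the same grasp; the last joint's range is limited). The gripper opens to 85 mm and grips with 20 to 120 N. Pads are 22 mm wide; open, the fingers measure 114 mm over their backs; the gripper's body (76 mm by 85 mm) begins 54 mm behind the grasp point. The pads swing forward as they close: fully open they stand 13 mm farther back than shut.
Start: joints at [1.046, 0.124, 1.65, -0, 1.367, -0.083], TCP at [0.278, 0.588, 0.198] pointing down, gripper open.
Joint ranges: [-2.61, 2.61], [-1.02, 2.33], [0.03, 2.71], [-1.35, 4.49], [0.32, 2.68], [-2.91, 2.91]. Speed limits (rad/s): [2.57, 2.57, 3.14, 3.14, 3.14, 3.14].

## Interface

Orientations are given as a unit quaternion [w, x, y, z].
In Python, from plant import env gives the robot as it stands. The module is installed in compiled form; this text tells all that it offers.
- The arm moves only by the tool drive_tool, never from a script. Its arguments are lists of equal length, an entry for each row: "translation": the shift along the tool's x, y, z in mm, a list of three; "yaw": the turn about the tool's z in rad; "grip": the opening, from 0 (shut) to 1 (fully open). A call has 1 to 10 rows; each row is the pose to reach, as a shift and turn from the pose commanded when the call began, along the tool's axes at that moment; what a row does not reach only later rows make up. A row lasts 1/10 s, in which the tool goes at most 50 mm and 8.59 degrees, less where a joint would pass 70% of its speed; a pose out of reach is approached as far as the arm can. A call with a gripper value outside its range is refused whole. The fingers move at their own pace and stop on an object; "squeeze" is the grip in N (left out, the last holds). Time passes only in rows, so rows that repeat a pose let the fingers close. It gives the time, the measured TCP pose, the force, the opening and the grip force at its end, in the units of the state.
- env.sense(): the state, without advancing time (a new reading comes with each control period).
- env.grab_frame(name): name is "side" or "top" or "wrist"; returns the picture (420x560x3 uint8, red, green, blue); there is no depth.
- env.get_calibration(name): a dict with "fovy" (degrees; the focal length in pixels is half the picture's height over the tangent of half this angle, whatever the lens; pixels are square), "cx", "cy" (the principal point, pixels), "rvec" (rotation vector, rad) and "tvec" (3), from world to camera coordinates, as OpenCV has them. Camera axes: x right, y down, z forward; pixel columns grow to the right and rows downward; lengths in m; the calibration is good to about 2 mm. A picture is of the moment at which its call begins: read the wrist's pose just before it. get_calibration takes no time and is no camera call; for the wrist camera it gives the pose at the moment of the call.
- env.close_job(): hands the job in; it is judged then, once.
The state is a dict: "t": time; "qpos": joint angles; "joint_vel": joint speeds; "joint_torque": joint torques, N m; "position": TCP position; "tcp_rot": TCP orientation; "ft_force": force on the tool from outside, world axes, zero at the start; "ft_torque": the same for the moment, N m; "opening": opening from 0.0 (shut) to 1.0 (fully open); "grip_force": force on a finger pad.
Only numpy, scipy, OpenCV 4.12 (cv2) and the standard library are available. Lean on these libraries where they do the work, as an engineer would, in place of code of your own. Each camera call takes 0.05 s, during which the arm holds its last target. There are 200 camera calls.

## Working session

There is one attempt and no reset: what is moved stays moved. The work goes in short steps, Python scripts to look and compute and a tool call to move; the robot and the scene stay as the last step left them, time stands still between calls to the robot, and variables do not carry over. Pictures are saved under pics/ and viewed, at most 10 in all, crops included, and the job is handed in when it is done.

Besides the shell and the picture viewer there is one more tool, called after "Request:" as name(argument=value, ...), one argument or row to a line, values as JSON. drive_tool: Moves the arm, as the interface text tells. Its arguments: {"type":"object","properties":{"translation":{"type":"array"},"yaw":{"type":"array"},"grip":{"type":"array"},"squeeze":{"type":"number"}},"required":["translation","yaw","grip"]}

```bash
mkdir -p pics; cat > h.py <<'E'
import numpy as np, cv2
from plant import env
from scipy.spatial.transform import Rotation as R
def cal(n):
    c=env.get_calibration(n); f=210/np.tan(np.radians(c['fovy'])/2)
    K=np.array([[f,0,c['cx']],[0,f,c['cy']],[0,0,1.]])
    return K,np.array(c['rvec'],float),np.array(c['tvec'],float),c
def ray(c,u,v):
    K,r,t,_=c; M=cv2.Rodrigues(r)[0]
    return -M.T@t, M.T@np.linalg.solve(K,[u,v,1.])
def onz(c,u,v,z):
    o,d=ray(c,u,v); return o+d*(z-o[2])/d[2]
def proj(c,p):
    return cv2.projectPoints(np.array(p,float).reshape(-1,3),c[1],c[2],c[0],None)[0].reshape(-1,2)
def snap(n,fn):
    c=cal(n); im=env.grab_frame(n); cv2.imwrite(fn,im[:,:,::-1]); return c,im
E
python3 - <<'E'
from h import *
s=env.sense(); print({k:np.round(v,3) for k,v in s.items()})
for n in['top','side','wrist']:
    c,_=snap(n,f'pics/{n}0.png'); print(n,c[3], ray(c,280,210))
E
```

```text
{'t': np.float64(0.0), 'qpos': array([ 1.046,  0.125,  1.652,  0.   ,  1.368, -0.083]), 'joint_vel': array([-0.001, -0.001,  0.001, -0.001,  0.001,  0.   ]), 'joint_torque': array([-2.0000e-03, -4.2364e+01, -3.6544e+01, -0.0000e+00,  7.0000e-03,
       -0.0000e+00]), 'position': array([0.278, 0.587, 0.197]), 'tcp_rot': array([-0.   ,  0.219,  0.976, -0.001]), 'ft_force': array([ 0.265, -0.287,  0.183]), 'ft_torque': array([ 0.034, -0.043, -0.013]), 'grip_force': np.float64(0.0), 'opening': np.float64(1.004)}
top {'fovy': 49.76709254445941, 'cx': 276.33453364767735, 'cy': 208.79966736017454, 'rvec': array([ 2.17524459, -2.14331272,  0.09713414]), 'tvec': array([-0.01422847,  0.5462488 ,  1.05593584])} (array([ 0.43180059, -0.02440968,  1.10749407]), array([ 0.10312812,  0.00870155, -0.9946665 ]))
side {'fovy': 53.50180956000731, 'cx': 276.2766329410546, 'cy': 209.37860012314366, 'rvec': array([ 2.30082879, -0.0843697 ,  0.04166789]), 'tvec': array([-0.5549797 ,  0.07507225,  0.93397473])} (array([ 0.50338193, -0.68450166,  0.68118368]), array([ 0.06625843,  0.74048169, -0.6688638 ]))
wrist {'fovy': 62.51339986455225, 'cx': 277.3291870026666, 'cy': 206.44020788326605, 'rvec': array([-2.43051603, -1.54003192, -0.23087418]), 'tvec': array([-0.64886104, -0.03860789,  0.38153105])} (array([0.20873287, 0.61988947, 0.3744927 ]), array([ 0.27927432, -0.12564441, -0.95204243]))
```

View pics/top0.png

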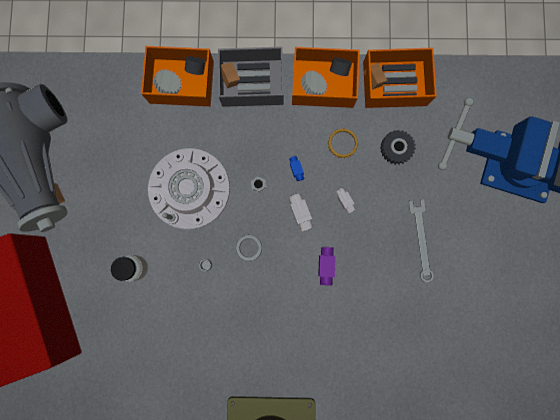

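View pics/side0.png

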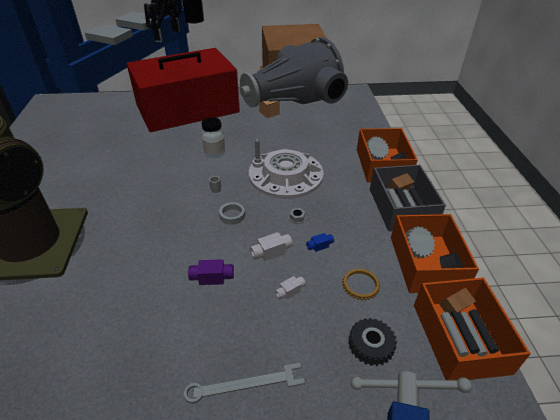

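The top view shows the large pale spacer at about (301,212), with the small one at (346,200). The stud is on the cover near (170,216). In the side view the spacer is at (271,246) and the stud tip at (257,141). I'll measure both now.

```bash
python3 - <<'E'
from h import *
ct=cal('top');cs=cal('side')
t=cv2.imread('pics/top0.png');s=cv2.imread('pics/side0.png')
def seg(im,box,th):
    x0,y0,x1,y1=box; g=im[y0:y1,x0:x1].min(2); m=(g>th).astype(np.uint8)
    n,l,st,ce=cv2.connectedComponentsWithStats(m); k=1+np.argmax(st[1:,4])
    p=np.argwhere(l==k)[:,::-1]+[x0,y0]; return p
p=seg(t,(280,185,325,240),130)
w=np.array([onz(ct,u,v,.026)[:2] for u,v in p]); c=w.mean(0); e=np.linalg.eigh(np.cov(w.T))[1][:,1]
r=cv2.minAreaRect(w.astype(np.float32)*1000)
a=(w-c)@e; print('spacer top',c,e,np.degrees(np.arctan2(e[1],e[0])),a.min(),a.max(),r)
mid=np.array(r[0])/1000
print('reproj side',proj(cs,[*mid,.018]))
p2=seg(s,(240,225,300,265),130);print('side centroid',p2.mean(0),cv2.minAreaRect(p2.astype(np.float32)))
# stud
C=cv2.resize(t[170:240,140:240],None,fx=4,fy=4,interpolation=cv2.INTER_CUBIC);D=cv2.resize(s[125:205,235:335],None,fx=4,fy=4,interpolation=cv2.INTER_CUBIC)
cv2.imwrite('pics/c1.png',np.hstack([cv2.resize(C,(400,320)) if 0 else np.vstack([C,np.zeros((40,400,3),np.uint8)]),D]))
E
```

```text
spacer top [ 0.54074805 -0.06457848] [-0.93316451 -0.35944957] -158.93360393265215 -0.044661149999936305 0.0445804069433463 ((540.9785766601562, -65.13456726074219), (89.2710189819336, 35.8508415222168), 21.42455291748047)
reproj side [[271.39470142 245.89777622]]
side centroid [273.61370717 240.20560748] ((274.4991149902344, 239.5684814453125), (12.214774131774902, 31.10003089904785), 72.34988403320312)
```

View pics/c1.png

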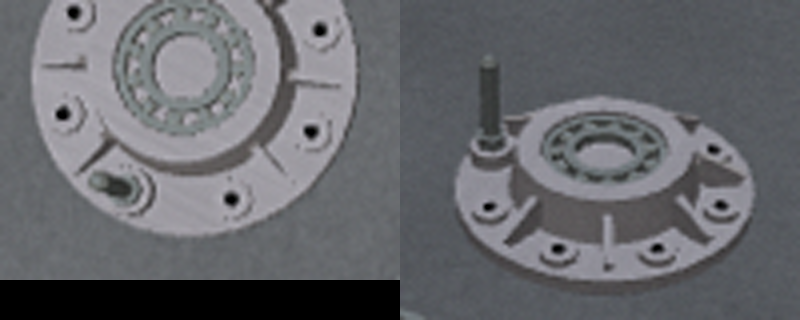

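```bash
python3 - <<'E'
from h import *
ct=cal('top');cs=cal('side')
print('top z=.095',onz(ct,163.8,215.2,.094),'base', onz(ct,171,217,.035))
o,d=ray(cs,257,139);
a=onz(ct,163.8,215.2,.094);print('reproj side',proj(cs,a), 'side z=.095',onz(cs,257,139.3,.094))
c=env.sense();print(c['position'],R.from_quat(c['tcp_rot'],scalar_first=True).as_matrix())
E
```

```text
top z=.095 [0.5214097  0.24648153 0.094     ] base [0.52255976 0.24482156 0.035     ]
reproj side [[255.86196541 138.70368831]] side z=.095 [0.52424808 0.24341571 0.094     ]
[0.27766623 0.58711526 0.19708691] [[-9.03992890e-01  4.27546630e-01 -8.56846924e-04]
 [ 4.27547459e-01  9.03991757e-01 -1.44003731e-03]
 [ 1.58899459e-04 -1.66812621e-03 -9.99998596e-01]]
```

Request:
drive_tool(
  translation=[
    [-483,-513,0],
    [-483,-513,0],
    [-483,-513,0],
    [-483,-513,0],
    [-483,-513,0],
    [-483,-513,0],
    [-483,-513,0],
    [-483,-513,0],
    [-483,-513,0],
    [-483,-513,0],
  ],
  yaw=[2.33,2.33,2.33,2.33,2.33,2.33,2.33,2.33,2.33,2.33],
  grip=[0.75,0.75,0.75,0.75,0.75,0.75,0.75,0.75,0.75,0.75],
  squeeze=20,
)

```text
t: 1.15
position: [0.4321, 0.11, 0.1981]
tcp_rot: [0.0, 0.827, 0.562, 0.0]
ft_force: [0.5, 0.3, 0.6]
opening: 0.753
grip_force: 0.0
```

```bash
cat >> h.py <<'E'
def goto(p,ax=None):
    """shift (tool mm) to world p; yaw to put tool x at world angle ax (deg)"""
    s=env.sense(); M=R.from_quat(s['tcp_rot'],scalar_first=True).as_matrix()
    y=None
    if ax is not None:
        a=np.degrees(np.arctan2(M[1,0],M[0,0])); y=-np.radians((ax-a+180)%360-180)
    print('t',s['t'],'pos',s['position'].round(4),'op',s['opening'],'F',s['ft_force'].round(2),'grip',s['grip_force'],'q6',s['qpos'][5])
    print('shift',(M.T@(np.array(p)-s['position'])*1000).round(1),'yaw',y)
E
python3 -c "
from h import *
goto([.495,-.083,.12],21.2)"
```

```text
t 1.15 pos [0.4321 0.11   0.1981] op 0.7526312292038327 F [0.54 0.3  0.62] grip 0.0 q6 0.5056651734124159
shift [-156.3  129.5   78.1] yaw 0.8238593823067032
```

Request:
drive_tool(
  translation=[
    [-156,130,20],
    [-156,130,40],
    [-156,130,78],
    [-156,130,78],
    [-156,130,78],
    [-156,130,78],
    [-156,130,78],
    [-156,130,78],
  ],
  yaw=[0.824,0.824,0.824,0.824,0.824,0.824,0.824,0.824],
  grip=[0.75,0.75,0.75,0.75,0.75,0.75,0.75,0.75],
)

```text
t: 1.95
position: [0.4967, -0.0805, 0.1202]
tcp_rot: [-0.0, 0.982, 0.188, 0.0]
ft_force: [0.8, -0.4, -0.1]
opening: 0.752
grip_force: 0.0
```

```bash
python3 -c "
from h import *
goto([.495,-.083,.12],21.2)
c,im=snap('wrist','pics/w1.png')
s=env.sense()
m=np.array([.541,-.065,.018]);u=np.array([.932,.362,0])
print(proj(c,[m,m-.045*u,m+.045*u,s['position']]))"
```

```text
t 1.95 pos [ 0.4967 -0.0805  0.1202] op 0.7520802197037311 F [ 0.78 -0.43 -0.08] grip 0.0 q6 0.9258887742343263
shift [-2.5  1.7  0.2] yaw 0.007489471030318142
[[280.2353159  136.23487617]
 [279.70934573 190.9687631 ]
 [280.81467219  75.94548491]
 [277.8353082  240.7839885 ]]
```

View pics/w1.png

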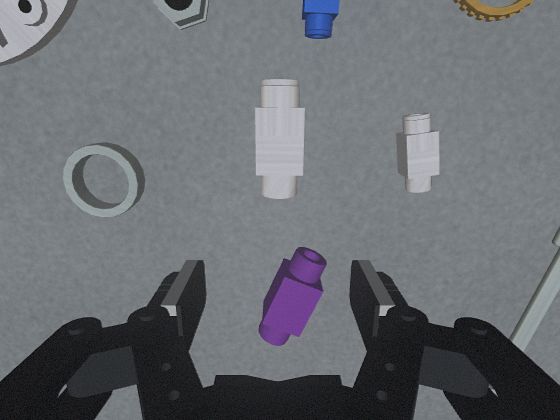

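The wrist view shows the spacer centred on column 280, from row 80 to row 198, as predicted. The purple one is well behind it. Next I'll descend onto the near end.

Request:
drive_tool(
  translation=[
    [-2.5,1.5,40],
    [-2.5,1.5,80],
    [-2.5,1.5,105],
    [-2.5,1.5,116],
    [-2.5,1.5,116],
    [-2.5,1.5,116],
  ],
  yaw=[0.007,0.007,0.007,0.007,0.007,0.007],
  grip=[0.75,0.75,0.75,0.75,0.5,0.3],
)

```text
t: 2.6
position: [0.4962, -0.083, 0.0056]
tcp_rot: [0.001, 0.983, 0.184, 0.001]
ft_force: [-0.3, -0.2, -0.1]
opening: 0.421
grip_force: 0.0
```

Request:
drive_tool(
  translation=[
    [0,0,0],
    [0,0,0],
    [0,0,0],
    [0,0,0],
    [0,0,0],
    [0,0,0],
  ],
  yaw=[0,0,0,0,0,0],
  grip=[0.1,0.1,0.1,0.1,0.1,0.1],
  squeeze=20,
)

```text
t: 3.2
position: [0.4949, -0.0829, 0.0041]
tcp_rot: [-0.0, 0.983, 0.183, -0.0]
ft_force: [0.1, -0.1, -0.4]
opening: 0.098
grip_force: 0.0
```

```bash
python3 -c "
from h import *
goto([.495,-.083,.004],21.2)"
```

```text
t 3.2 pos [ 0.4949 -0.0829  0.0041] op 0.09751585248605239 F [ 0.12 -0.12 -0.45] grip 0.0 q6 0.9290164990989064
shift [0.1 0.1 0.1] yaw -0.0012504746766844126
```

```bash
python3 -c "
from h import *
c,im=snap('wrist','pics/w2.png')
m=np.array([.541,-.065,.018]);u=np.array([.932,.362,0])
print(proj(c,[m,m-.045*u,m+.045*u,env.sense()['position']]))"
```

```text
[[277.97466361 155.75105575]
 [278.05583539 243.47452666]
 [277.87915052  52.52873582]
 [277.9920594  240.93734191]]
```

View pics/w2.png

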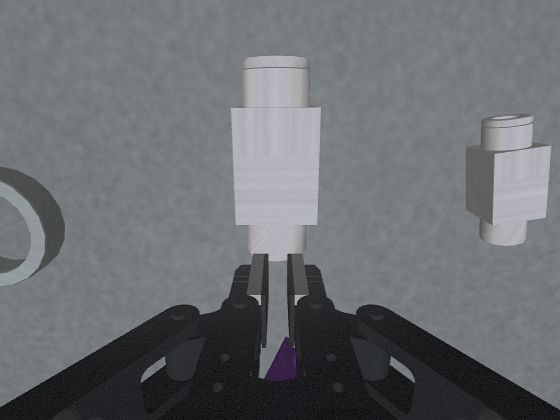

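```bash
python3 -c "
from h import *
c=cal('wrist')
m=np.array([.541,-.065,0]);u=np.array([.932,.362,0])
print('cam s,z',(ray(c,1,1)[0]-m)@u,ray(c,1,1)[0])
for v,z in((259,.03),(224,.036),(108,.036),(66,.033),(57,.018),(254,.018),(254,.026)): print(v,z,(onz(c,278,v,z)-m)@u)
"
```

```text
cam s,z 0.025508474096696064 [ 0.56464814 -0.05541876  0.18161063]
259 0.03 -0.04790465297058256
224 0.036 -0.02779273952129652
108 0.036 0.022152835287504932
66 0.033 0.03822184380674658
57 0.018 0.04315903156425216
254 0.018 -0.05087592268024205
254 0.026 -0.04714098712394025
```

Closing that far with no contact means the fingers stopped just short of the end. I'll open, move along the axis and close again.

Request:
drive_tool(
  translation=[
    [0,0,0],
    [0,0,0],
    [0,0,0],
    [0,0,0],
    [7,0,0],
    [7,0,0],
    [7,0,0],
    [7,0,0],
    [7,0,0],
    [7,0,0],
  ],
  yaw=[0,0,0,0,0,0,0,0,0,0],
  grip=[0.6,0.6,0.6,0.6,0.6,0.6,0.2,0.2,0.2,0.2],
)

```text
t: 4.25
position: [0.5014, -0.0804, 0.0041]
tcp_rot: [-0.0, 0.983, 0.183, -0.0]
ft_force: [0.0, -0.0, -0.1]
opening: 0.198
grip_force: 0.0
```

Request:
drive_tool(
  translation=[
    [0,0,0],
    [0,0,0],
  ],
  yaw=[0,0],
  grip=[0.1,0.1],
)

```text
t: 4.45
position: [0.5014, -0.0804, 0.0041]
tcp_rot: [0.0, 0.983, 0.183, -0.0]
ft_force: [-0.1, -0.6, -0.7]
opening: 0.101
grip_force: 0.0
```

```bash
python3 -c "
from h import *
c,im=snap('wrist','pics/w3.png')
cs,s=snap('side','pics/s3.png')
m=np.array([.541,-.065,0]);u=np.array([.932,.362,0])
g=im[:,:,:3].min(2)
col=g[40:300,240:250].mean(1)
print(proj(cs,env.sense()['position']))
a=im[30:330,190:370];b=cv2.resize(s[190:270,215:305],(450,400),interpolation=cv2.INTER_CUBIC)
a=cv2.resize(a,(330,550));b=cv2.copyMakeBorder(b,0,150,0,0,0)
cv2.imwrite('pics/c3.png',np.hstack([a,b])[:,:,::-1])
"
```

```text
[[253.63237483 256.4198904 ]]
```

View pics/c3.png

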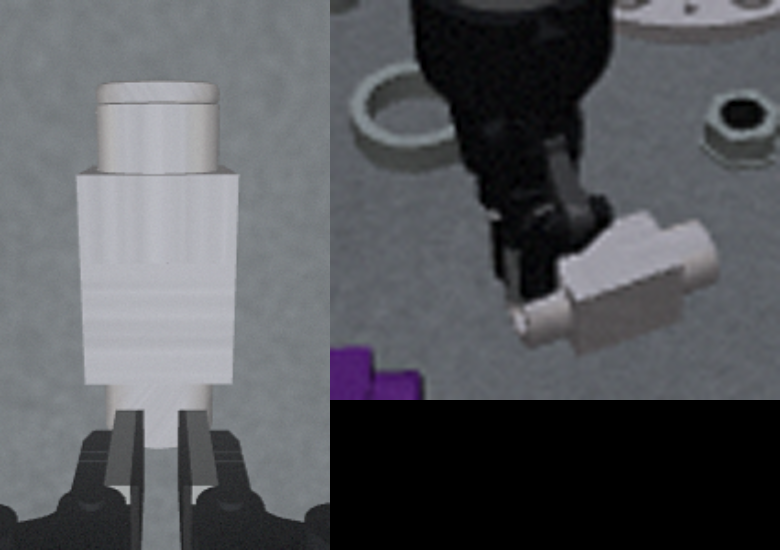

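In the crop the fingertips sit above the round end, at about row 254 of the wrist frame, and hide part of it. So the real tips are higher than I assumed. I'll open and lower in small steps, watching the force.

Request:
drive_tool(
  translation=[
    [0,0,0],
    [0,0,0],
    [0,0,0],
    [0,0,0],
    [0,0,1.5],
    [0,0,3],
  ],
  yaw=[0,0,0,0,0,0],
  grip=[0.6,0.6,0.6,0.6,0.6,0.6],
)

```text
t: 5.15
position: [0.5015, -0.0804, 0.0011]
tcp_rot: [0.0, 0.983, 0.183, 0.0]
ft_force: [-0.5, 0.2, 0.2]
opening: 0.605
grip_force: 0.0
```

Request:
drive_tool(
  translation=[
    [0,0,1],
    [0,0,2],
    [0,0,3],
    [0,0,3],
  ],
  yaw=[0,0,0,0],
  grip=[0.6,0.6,0.6,0.6],
)

```text
t: 5.55
position: [0.5013, -0.0803, -0.0021]
tcp_rot: [-0.0, 0.983, 0.183, -0.0]
ft_force: [0.1, -0.4, 0.1]
opening: 0.599
grip_force: 0.0
```

Request:
drive_tool(
  translation=[
    [0,0,2],
    [0,0,4],
    [0,0,4],
  ],
  yaw=[0,0,0],
  grip=[0.6,0.6,0.6],
)

```text
t: 5.85
position: [0.5012, -0.0803, -0.0063]
tcp_rot: [-0.0, 0.983, 0.183, -0.0]
ft_force: [0.1, -0.3, 0.3]
opening: 0.596
grip_force: 0.0
```

Request:
drive_tool(
  translation=[
    [0,0,0],
    [0,0,0],
    [0,0,0],
    [0,0,0],
    [0,0,0],
    [0,0,0],
  ],
  yaw=[0,0,0,0,0,0],
  grip=[0.2,0.2,0.2,0.2,0.2,0.2],
)

```text
t: 6.45
position: [0.5017, -0.0804, -0.0046]
tcp_rot: [-0.0, 0.983, 0.183, -0.0]
ft_force: [-2.9, 1.0, 8.6]
opening: 0.203
grip_force: 14.1
```

Request:
drive_tool(
  translation=[
    [0,0,0],
    [0,0,0],
    [0,0,0],
    [0,0,0],
    [0,0,3],
    [0,0,6],
    [0,0,9],
    [0,0,9],
  ],
  yaw=[0,0,0,0,0,0,0,0],
  grip=[0.6,0.6,0.6,0.6,0.6,0.6,0.6,0.6],
)

```text
t: 7.25
position: [0.5009, -0.0802, -0.0157]
tcp_rot: [-0.0, 0.983, 0.183, -0.001]
ft_force: [-0.2, 0.2, -0.8]
opening: 0.602
grip_force: 0.0
```

```bash
python3 -c "
from h import *
goto([.5015,-.0804,-.03])
c,im=snap('wrist','pics/w4.png')
cs,s=snap('side','pics/s4.png')
a=im[30:360,130:430];b=cv2.resize(s[190:280,215:305],(450,450),interpolation=cv2.INTER_CUBIC)
a=cv2.resize(a,(330,450))
cv2.imwrite('pics/c4.png',np.hstack([a,b])[:,:,::-1])
"
```

```text
t 7.25 pos [ 0.5009 -0.0802 -0.0157] op 0.6019587647194028 F [-0.21  0.18 -0.83] grip 0.0 q6 0.9373396235294259
shift [ 0.6  0.4 14.3] yaw None
```

View pics/c4.png

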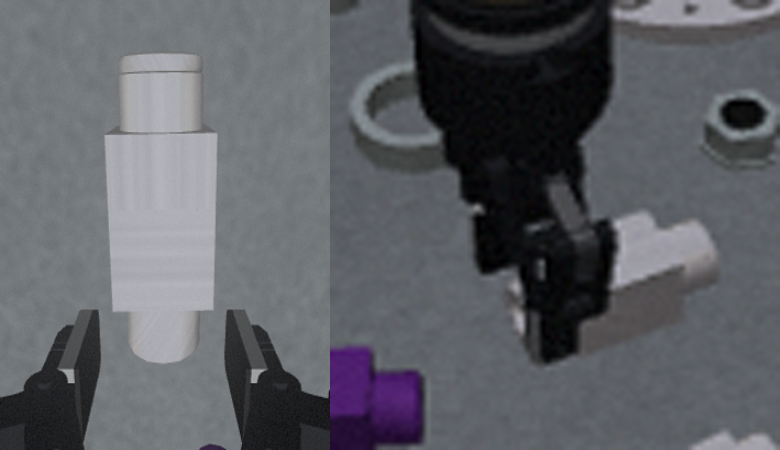

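Request:
drive_tool(
  translation=[
    [-3,0,3],
    [-7,0,6],
    [-7,0,6],
    [-7,0,6],
    [-7,0,6],
    [-7,0,6],
    [-7,0,6],
    [-7,0,6],
    [-7,0,6],
  ],
  yaw=[0,0,0,0,0,0,0,0,0],
  grip=[0.6,0.6,0.6,0.5,0.4,0.2,0.2,0.2,0.2],
)

```text
t: 8.25
position: [0.4951, -0.0829, -0.0206]
tcp_rot: [0.0, 0.983, 0.183, 0.0]
ft_force: [-1.0, 0.3, 2.7]
opening: 0.325
grip_force: 21.9
```

Request:
drive_tool(
  translation=[
    [1,0,-12],
    [3,0,-24],
    [8,0,-36],
    [15,0,-48],
    [25,0,-60],
    [37,0,-70],
    [50,0,-80],
    [60,0,-90],
    [60,0,-110],
    [60,0,-130],
  ],
  yaw=[0,0,0,0,0,0,0,0,0,0],
  grip=[0.2,0.2,0.2,0.2,0.2,0.2,0.2,0.2,0.2,0.2],
)

```text
t: 9.25
position: [0.5513, -0.0607, 0.1096]
tcp_rot: [-0.0, 0.983, 0.184, -0.001]
ft_force: [-0.1, -0.0, -2.6]
opening: 0.329
grip_force: 21.4
```

```bash
python3 -c "
from h import *
goto([.5227,.2449,.25])
c,im=snap('wrist','pics/w5.png')
cs,s=snap('side','pics/s5.png')
p=env.sense()['position'];q=proj(cs,p)[0].astype(int);print(q)
a=cv2.resize(im[30:360,130:430],(330,450));b=cv2.resize(s[q[1]-60:q[1]+60,q[0]-60:q[0]+60],(450,450),interpolation=cv2.INTER_CUBIC)
cv2.imwrite('pics/c5.png',np.hstack([a,b])[:,:,::-1])
"
```

```text
t 9.25 pos [ 0.5513 -0.0607  0.1096] op 0.32887440109346716 F [-0.15 -0.04 -2.61] grip 21.405719155445695 q6 0.9948536967647866
shift [  83.6 -295.4 -140.3] yaw None
[277 212]
```

View pics/c5.png

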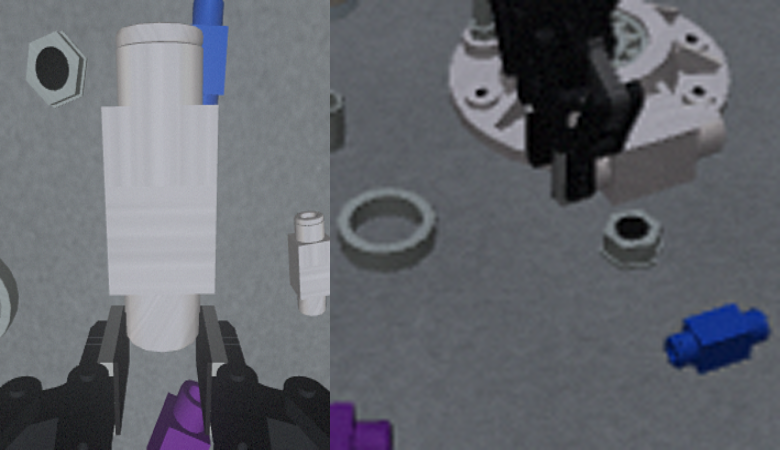

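The spacer is lifted (about -2.6 N) but stays horizontal, held by friction. So I'll set it back down, grip it mid-body and turn it upright against the firm stud. I'll also work out the true fingertip height from the earlier side picture.

Request:
drive_tool(
  translation=[
    [-60,0,0],
    [-60,0,0],
    [-60,0,50],
    [-60,0,90],
    [-60,0,115],
    [-60,0,125],
    [-60,0,129],
    [-60,0,131],
  ],
  yaw=[0,0,0,0,0,0,0,0],
  grip=[0.2,0.2,0.2,0.2,0.2,0.2,0.2,0.2],
)

```text
t: 10.15
position: [0.4961, -0.0831, -0.0206]
tcp_rot: [0.0, 0.983, 0.183, 0.001]
ft_force: [-7.1, 1.0, 10.4]
opening: 0.327
grip_force: 22.7
```

```bash
python3 -c "
from h import *
cs=cal('side'); T=np.array([.5009,-.0802,0]);n=np.array([.362,-.932,0]);u=np.array([.932,.362,0])
for b in(.026,.036):
  for z in(0,.01,.02,.03): print(b,z,proj(cs,T+n*b+[0,0,z])[0], 'seen 255-264,262')
ct=cal('top'); print('cover centre',onz(ct,187,187,.045))
s=env.sense();goto([.5227,.2449,.25])
m=np.array([.541,-.065,.018]);im=cv2.imread('pics/side0.png').min(2);q=proj(cs,m-.045*u)[0].astype(int);print(q);print(im[q[1]-6:q[1]+7,q[0]-7:q[0]+6])
"
```

```text
0.026 0 [258.25991469 265.97722484] seen 255-264,262
0.026 0.01 [258.13683954 262.87955795] seen 255-264,262
0.026 0.02 [258.01188027 259.7344697 ] seen 255-264,262
0.026 0.03 [257.88499328 256.54086276] seen 255-264,262
0.036 0 [260.16248822 269.26962334] seen 255-264,262
0.036 0.01 [260.0530301  266.17333658] seen 255-264,262
0.036 0.02 [259.94188333 263.02928226] seen 255-264,262
0.036 0.03 [259.82900853 259.83634639] seen 255-264,262
cover centre [0.59388149 0.20698806 0.045     ]
t 10.15 pos [ 0.4961 -0.0831 -0.0206] op 0.32686185780144883 F [-7.1   1.05 10.41] grip 22.665249877609313 q6 0.929040253940831
shift [ 143.4 -296.1 -270.7] yaw None
[252 252]
[[ 83  88  90  88  86  87 115 153 154 148 144 144 144]
 [ 83  84  92  95  83  83 118 149 148 145 147 146 143]
 [ 81  86  86  88  83  70  78 127 151 147 144 146 146]
 [ 83  90  94  90  83  68  62  90 148 148 147 145 149]
 [ 90  90  91  89  83  76  74  81 125 149 144 143 139]
 [ 89  88  85  84  83  78  92 100  85 135 139 140 138]
 [ 88  89  87  86  89  92 113 130 106 118 128 126 128]
 [ 86  85  86  87  86  83  90 146 138 103 127 120 116]
 [ 85  85  86  87  88  82  87 135 137  76 113 106 101]
 [ 84  85  85  88  86  88  91 119 142  98  99  95  92]
 [ 88  84  83  89  90  89  83  87 107  78  83  82  78]
 [ 84  84  84  86  85  89  88  85  65  64  78  72  68]
 [ 87  88  86  88  87  88  87  86  74  64  68  66  66]]
```

Request:
drive_tool(
  translation=[
    [0,0,-2],
    [0,0,-2],
    [0,0,-2],
    [0,0,-2],
    [25,0,-2],
    [46,0,0],
    [46,0,4],
    [46,0,6],
  ],
  yaw=[0,0,0,0,0,0,0,0],
  grip=[0.75,0.75,0.75,0.75,0.75,0.75,0.75,0.75],
)

```text
t: 10.95
position: [0.5374, -0.0662, -0.0284]
tcp_rot: [-0.0, 0.983, 0.184, -0.001]
ft_force: [-0.3, 0.4, -0.9]
opening: 0.75
grip_force: 0.0
```

```bash
python3 -c "
from h import *
goto([.541,-.065,-.027])
c,im=snap('wrist','pics/w6.png')
g=cv2.cvtColor(im,cv2.COLOR_RGB2GRAY)
m=np.array([.541,-.065,0]);u=np.array([.932,.362,0]);T=env.sense()['position']
mk=(im.min(2)>110).astype(np.uint8);n,l,st,ce=cv2.connectedComponentsWithStats(mk)
for k in range(1,n):
  if st[k,4]>1500: print(st[k])
x=g[:,270:286].mean(1);print([int(v) for v in x[0:420:6]])
"
```

```text
t 10.95 pos [ 0.5374 -0.0662 -0.0284] op 0.7499594269658159 F [-0.34  0.39 -0.88] grip 0.0 q6 0.9799051596666131
shift [ 3.8  0.2 -1.4] yaw None
[     0      0    560    387 157315]
[ 519  276   41  108 3432]
[120, 119, 117, 119, 120, 119, 118, 118, 118, 119, 122, 121, 120, 120, 120, 120, 121, 122, 121, 123, 120, 122, 122, 123, 122, 119, 120, 117, 117, 174, 173, 139, 173, 123, 178, 177, 177, 177, 178, 178, 123, 178, 178, 178, 178, 178, 179, 178, 178, 176, 177, 172, 177, 175, 178, 173, 170, 176, 175, 175, 174, 172, 171, 172, 43, 39, 36, 32, 32, 29]
```

```bash
python3 -c "
from h import *
c=cal('wrist');s=env.sense();T=s['position'];M=R.from_quat(s['tcp_rot'],scalar_first=True).as_matrix()
im=cv2.imread('pics/w6.png').min(2)
x=im[:,274:282].mean(1);d=np.diff(x)
for v in np.where(abs(d)>14)[0]: print(v,x[v-1:v+3].round(), [round(float((onz(c,278,v+.5,z)-T)@M[:,0])*1000,1) for z in(.033,.036,.018)])
"
```

```text
172 [110. 122. 160. 173.] [51.3, 51.9, 48.2]
181 [171. 172. 125. 101.] [48.1, 48.8, 44.6]
182 [172. 125. 101. 113.] [47.8, 48.5, 44.2]
186 [120. 133. 176. 174.] [46.4, 47.1, 42.7]
197 [172. 173. 134. 103.] [42.4, 43.3, 38.2]
198 [173. 134. 103. 182.] [42.1, 42.9, 37.8]
199 [134. 103. 182. 179.] [41.7, 42.6, 37.4]
239 [180. 181. 132. 103.] [26.7, 28.0, 20.5]
240 [181. 132. 103. 105.] [26.3, 27.6, 20.0]
242 [103. 105. 125. 183.] [25.6, 26.8, 19.1]
243 [105. 125. 183. 180.] [25.2, 26.5, 18.7]
380 [173. 175.  46.  39.] [-36.4, -33.5, -50.8]
```

Request:
drive_tool(
  translation=[
    [2,0,1],
    [2,0,1],
    [2,0,1],
    [2,0,1],
    [2,0,1],
    [2,0,1],
    [2,0,1],
    [2,0,-40],
    [2,0,-80],
    [2,0,-130],
  ],
  yaw=[0,0,0,0,0,0,0,0,0,0],
  grip=[0.2,0.2,0.2,0.2,0.2,0.2,0.2,0.2,0.2,0.2],
  squeeze=25,
)

```text
t: 12.0
position: [0.5379, -0.0651, 0.1014]
tcp_rot: [-0.001, 0.983, 0.183, -0.002]
ft_force: [0.9, 0.0, -1.5]
opening: 0.422
grip_force: 26.0
```

```bash
python3 -c "
from h import *
u=np.array([.932,.362,0]);P=np.array([.5227,.2449,0])-.035*u
goto(P+[0,0,.20]);print(P)
"
```

```text
t 12.0 pos [ 0.5379 -0.0651  0.1014] op 0.421607830536898 F [ 0.93  0.04 -1.47] grip 26.01945898728445 q6 0.9822935058933387
shift [  62.2 -294.9  -98.1] yaw None
[0.49008 0.23223 0.     ]
```

Request:
drive_tool(
  translation=[
    [0,0,-20],
    [62,-295,-20],
    [62,-295,-20],
    [62,-295,-20],
    [62,-295,-20],
    [62,-295,-20],
    [62,-295,-20],
    [62,-295,-20],
    [62,-295,-20],
    [62,-295,-20],
  ],
  yaw=[0,0,0,0,0,0,0,0,0,0],
  grip=[0.2,0.2,0.2,0.2,0.2,0.2,0.2,0.2,0.2,0.2],
)

```text
t: 13.0
position: [0.4911, 0.2312, 0.1218]
tcp_rot: [0.0, 0.983, 0.183, -0.0]
ft_force: [-0.4, -0.5, -1.8]
opening: 0.42
grip_force: 26.4
```

```bash
cat >> h.py <<'E'
U=np.array([.932,.362,0]); STUD=np.array([.5227,.2449,0])
def at(d,z,lat=0):
    goto(STUD-d*U+[0,0,z]); return
E
python3 -c "
from h import *
at(.035,.0665)
c,im=snap('wrist','pics/w7.png');cs,s=snap('side','pics/s7.png')
a=cv2.resize(im[0:420,70:490],(400,400));b=cv2.resize(s[80:200,190:310],(400,400),interpolation=cv2.INTER_CUBIC)
cv2.imwrite('pics/c7.png',np.hstack([a,b])[:,:,::-1])
print(proj(c,STUD+[0,0,.095]))
"
```

```text
t 13.0 pos [0.4911 0.2312 0.1218] op 0.41989776917153276 F [-0.44 -0.45 -1.8 ] grip 26.37819376308471 q6 1.5439071044885955
shift [-0.6 -1.3 55.3] yaw None
[[275.61478939 170.28142911]]
```

View pics/c7.png

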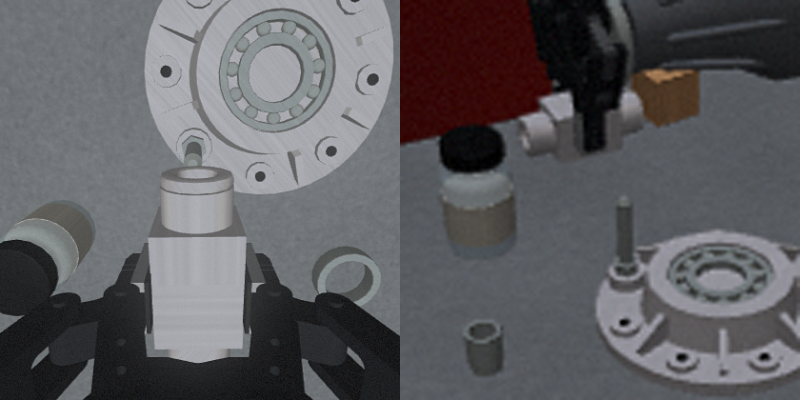

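The view shows the spacer held level with its far mouth at (197,175), just short of the stud at (193,150). The jar and rings are clear. I'll press the far end down on the stud tip to turn the spacer up.

Request:
drive_tool(
  translation=[
    [-0.6,-1.3,30],
    [-0.6,-1.3,50],
    [-0.6,-1.3,57],
    [-1.6,-1.3,64],
    [-1.6,-1.3,70],
    [-1.6,-1.3,76],
  ],
  yaw=[0,0,0,0,0,0],
  grip=[0.2,0.2,0.2,0.2,0.2,0.2],
)

```text
t: 13.7
position: [0.4899, 0.2312, 0.0492]
tcp_rot: [0.001, 0.983, 0.183, -0.0]
ft_force: [-10.3, -7.8, 13.9]
opening: 0.419
grip_force: 29.0
```

Request:
drive_tool(
  translation=[
    [1,0,6],
    [3,0,11],
    [5,0,16],
    [7,0,17],
  ],
  yaw=[0,0,0,0],
  grip=[0.2,0.2,0.2,0.2],
)

```text
t: 14.1
position: [0.4939, 0.2329, 0.0308]
tcp_rot: [0.001, 0.983, 0.183, -0.004]
ft_force: [-17.6, -9.8, 13.9]
opening: 0.416
grip_force: 31.8
```

Request:
drive_tool(
  translation=[
    [2,0,-1],
    [4,0,-6],
    [5,0,-9],
    [6,0,-9],
    [7,0,-9],
    [7,0,-9],
  ],
  yaw=[0,0,0,0,0,0],
  grip=[0.2,0.2,0.2,0.2,0.2,0.2],
)

```text
t: 14.7
position: [0.4937, 0.2334, 0.0344]
tcp_rot: [0.002, 0.983, 0.183, -0.011]
ft_force: [-20.6, -10.0, 1.8]
opening: 0.42
grip_force: 30.5
```

```bash
python3 -c "
from h import *
at(.024,.0375)
c,im=snap('wrist','pics/w8.png');cs,s=snap('side','pics/s8.png')
m=(im.min(2)>145).astype(np.uint8);m[:150]=0
n,l,st,ce=cv2.connectedComponentsWithStats(m)
for k in range(1,n):
  if st[k,4]>300: print(st[k],ce[k])
"
```

```text
t 14.7 pos [0.4937 0.2334 0.0344] op 0.42007405264822106 F [-20.6   -9.99   1.77] grip 30.461285621859133 q6 1.5470737284611515
shift [ 7.1 -0.2 -3.2] yaw None
[  218   150   320   209 27925] [345.79341092 230.19043868]
```

Request:
drive_tool(
  translation=[
    [-5,0,4],
    [-5,0,9],
    [-3,0,9],
    [-1,0,9],
    [1,0,9],
    [2,0,9],
  ],
  yaw=[0,0,0,0,0,0],
  grip=[0.2,0.2,0.2,0.2,0.2,0.2],
  squeeze=20,
)

```text
t: 15.4
position: [0.4956, 0.2341, 0.0271]
tcp_rot: [0.002, 0.983, 0.183, -0.011]
ft_force: [-27.9, -10.8, 11.3]
opening: 0.416
grip_force: 31.4
```

```bash
python3 -c "
from h import *
at(.024,.0245)
c,im=snap('wrist','pics/w9.png');cs,s=snap('side','pics/s9.png')
a=cv2.resize(im[0:420,70:490],(400,400));b=cv2.resize(s[90:190,200:300],(400,400),interpolation=cv2.INTER_CUBIC)
cv2.imwrite('pics/c9.png',np.hstack([a,b])[:,:,::-1])
"
```

```text
t 15.4 pos [0.4956 0.2341 0.0271] op 0.4157813309562958 F [-27.89 -10.76  11.34] grip 31.363097350113094 q6 1.5471510143422316
shift [ 5.3 -0.2  2.5] yaw None
```

View pics/c9.png

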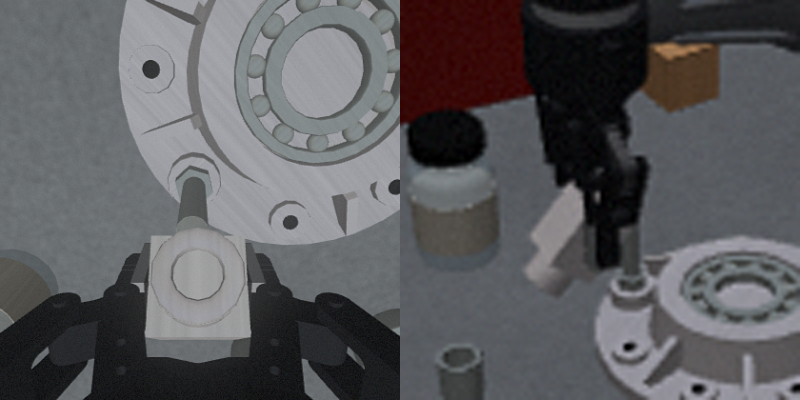

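The wrist view shows the spacer tilted about 60° with the far mouth facing the camera at about (197,272). It shows a shallow, bright floor, so this looks like the recess and the other end should be the bore. I'll turn the spacer the other way, using a tangential direction at the stud so the dome stays clear.

Request:
drive_tool(
  translation=[
    [-9,0,0],
    [-9,0,-30],
    [-9,0,-70],
    [-9,0,-90],
    [-9,0,-90],
    [-9,0,-90],
    [-9,0,-90],
    [-9,0,-90],
    [-9,0,-90],
    [-9,0,-90],
  ],
  yaw=[0,0,0,-0.15,-0.3,-0.45,-0.6,-0.716,-0.716,-0.716],
  grip=[0.2,0.2,0.2,0.2,0.2,0.2,0.2,0.2,0.2,0.2],
  squeeze=22,
)

```text
t: 16.5
position: [0.4964, 0.2348, 0.1199]
tcp_rot: [0.0, 0.857, 0.515, 0.001]
ft_force: [0.4, -0.1, -1.5]
opening: 0.416
grip_force: 29.9
```

```bash
cat >> h.py <<'E'
W=np.array([.469,.883,0])
def atw(d,h): goto(STUD+d*.001*W+[0,0,.0495+h*.001],62)
def mask_side(fn):
    cs,s=snap('side',fn); p=env.sense()['position']+[0,0,.0455]; q=proj(cs,p)[0].astype(int)
    y0,x0=q[1]-45,q[0]-45; b=s[y0:q[1]+45,x0:q[0]+45].astype(int)
    m=((b.min(2)>95)&(b.max(2)-b.min(2)<25)).astype(np.uint8)
    return cs,q,b
E
python3 -c "
from h import *
atw(-15,36)
c,im=snap('wrist','pics/w10.png');cs,s=snap('side','pics/s10.png')
# mouth B ellipse in wrist view
g=cv2.GaussianBlur(cv2.cvtColor(im,cv2.COLOR_RGB2GRAY),(3,3),0)
e=cv2.Canny(g,25,60);e[:200]=0;e[:,:180]=0;e[:,380:]=0
cn,_=cv2.findContours(e,cv2.RETR_LIST,cv2.CHAIN_APPROX_NONE)
for k in cn:
  if len(k)>60:
    print(len(k),[np.round(v,1) for v in cv2.fitEllipse(k)])
P=env.sense()['position']+[0,0,.0455];w=R.from_quat(env.sense()['tcp_rot'],scalar_first=True).as_matrix()[:,0]
for th in(50,60,70,80): 
  B=P+.045*(np.cos(np.radians(th))*w+[0,0,np.sin(np.radians(th))]); print(th,proj(c,B))
"
```

```text
t 16.5 pos [0.4964 0.2348 0.1199] op 0.4159608245309402 F [ 0.4  -0.13 -1.5 ] grip 29.91972700227052 q6 0.8333101830612499
shift [ 6.2 18.4 34.4] yaw -0.0005588463750959691
154 [array([293.1, 354.8]), array([20.2, 23.4]), np.float64(130.4)]
271 [array([355.7, 305.3]), array([33.6, 76. ]), np.float64(155.8)]
144 [array([277.2, 287.7]), array([50.5, 51.7]), np.float64(97.4)]
475 [array([277.2, 287.4]), array([55. , 56.2]), np.float64(113.8)]
290 [array([207.8, 289.4]), array([30.4, 66.9]), np.float64(33.3)]
100 [array([241.3, 259.2]), array([ 8. , 26.8]), np.float64(42.4)]
700 [array([277.3, 289.8]), array([ 96.1, 103.3]), np.float64(2.4)]
1130 [array([277.6, 309. ]), array([124.5, 146.7]), np.float64(1.1)]
64 [array([360.3, 245. ]), array([ 9.9, 36.8]), np.float64(31.6)]
98 [array([361.9, 246.6]), array([17.2, 34.3]), np.float64(35.9)]
128 [array([326.3, 230.1]), array([20.4, 25.5]), np.float64(74.7)]
65 [array([338.1, 228.2]), array([28.2, 50.9]), np.float64(138.3)]
73 [array([307. , 229.5]), array([67.9, 99.2]), np.float64(142.4)]
91 [array([252.6, 281.7]), array([135.6, 161.9]), np.float64(138.3)]
50 [[278.86611703 256.11436647]]
60 [[278.94383348 281.87998809]]
70 [[278.99907403 308.54905233]]
80 [[279.02732457 334.29962831]]
```

The mouth and its floor show as concentric circles of 55 and 51 px, so the depth is only about 5 mm and B is the recess. A is therefore the bored end. I'll turn A up.

Request:
drive_tool(
  translation=[
    [6,18.4,10],
    [6,18.4,32],
    [20,18.4,33],
    [27,18.4,33],
    [32,18.4,34.5],
    [37,18.4,37],
    [42,18.4,39],
    [45,18.4,42],
    [45,18.4,42],
  ],
  yaw=[0,0,0,0,0,0,0,0,0],
  grip=[0.2,0.2,0.2,0.2,0.2,0.2,0.2,0.2,0.2],
)

```text
t: 17.5
position: [0.5337, 0.2666, 0.0785]
tcp_rot: [0.0, 0.856, 0.516, 0.0]
ft_force: [-1.5, -2.0, 4.9]
opening: 0.416
grip_force: 30.8
```

```bash
cat >> h.py <<'E'
def faceB(fn):
    """fit ellipses near spacer in wrist view"""
    c,im=snap('wrist',fn); g=cv2.GaussianBlur(cv2.cvtColor(im,cv2.COLOR_RGB2GRAY),(3,3),0)
    e=cv2.Canny(g,25,60); cn,_=cv2.findContours(e,cv2.RETR_LIST,cv2.CHAIN_APPROX_NONE)
    for k in cn:
        if len(k)>60:
            f=cv2.fitEllipse(k)
            if abs(f[0][0]-278)<8 and f[1][1]<170: print(len(k),[np.round(v,1) for v in f])
    s=env.sense();P=s['position']+[0,0,.0455];w=R.from_quat(s['tcp_rot'],scalar_first=True).as_matrix()[:,0]
    for th in range(-10,110,20): print(th,proj(c,P+.045*(np.cos(np.radians(th))*w+[0,0,np.sin(np.radians(th))]))[0].round(),end=' ')
E
python3 -c "
from h import *
atw(24,25);faceB('pics/w11.png')"
```

```text
t 17.5 pos [0.5337 0.2666 0.0785] op 0.41643226682741413 F [-1.47 -2.03  4.92] grip 30.78334619756788 q6 0.8595824120746398
shift [-0.4  0.5  4. ] yaw 0.002992308747530299
212 [array([277.3, 357.8]), array([ 15.7, 112.5]), np.float64(90.0)]
206 [array([277.5, 349.5]), array([0., 1.]), np.float64(0.0)]
519 [array([277.4, 281.2]), array([ 94.7, 112.1]), np.float64(12.1)]
90 [array([278.5, 278.3]), array([54. , 55.5]), np.float64(28.0)]
138 [array([277.4, 279. ]), array([47.3, 50.9]), np.float64(90.8)]
144 [array([277.4, 279. ]), array([47.9, 51.4]), np.float64(91.3)]
70 [array([278. , 265.7]), array([25.4, 44.4]), np.float64(92.4)]
128 [array([279.2, 276.7]), array([57.1, 60.9]), np.float64(70.9)]
67 [array([275.3, 230.3]), array([10.5, 31.1]), np.float64(88.4)]
184 [array([275.9, 229.8]), array([20.3, 37.6]), np.float64(88.5)]
-10 [279. 178.] 10 [279. 187.] 30 [280. 214.] 50 [280. 257.] 70 [280. 309.] 90 [280. 358.]
```

The stud tip slid into bore A by about 8 mm while the spacer was still tilted. I'll back out along the axis and come in again lower, so the stud bears on the side.

Request:
drive_tool(
  translation=[
    [8,0,-14],
    [8,0,-34],
    [-42,0,-34],
    [-42,0,-18],
    [-42,0,-2],
    [-28,0,-2],
    [-22,0,-2],
    [-18,0,-2],
    [-14,0,-1],
    [-14,0,-1],
  ],
  yaw=[0,0,0,0,0,0,0,0,0,0],
  grip=[0.2,0.2,0.2,0.2,0.2,0.2,0.2,0.2,0.2,0.2],
)

```text
t: 18.55
position: [0.5271, 0.2548, 0.0785]
tcp_rot: [0.0, 0.856, 0.517, 0.0]
ft_force: [-0.1, -0.3, -1.4]
opening: 0.419
grip_force: 29.9
```

```bash
python3 -c "
from h import *
atw(10,29);faceB('pics/w12.png')"
```

```text
t 18.55 pos [0.5271 0.2548 0.0785] op 0.41934754589829 F [-0.11 -0.29 -1.4 ] grip 29.930071053095162 q6 0.8436658122624597
shift [-0.8  0.7 -0. ] yaw 0.003571875095264253
206 [array([277.5, 349.5]), array([0., 1.]), np.float64(0.0)]
156 [array([277.4, 295.1]), array([73.2, 87.1]), np.float64(89.6)]
270 [array([277.6, 280.4]), array([ 96.4, 118.7]), np.float64(1.2)]
138 [array([277.4, 279.2]), array([47.5, 50.9]), np.float64(92.0)]
297 [array([278.5, 278.7]), array([50.5, 53.4]), np.float64(97.1)]
152 [array([277.9, 277.4]), array([56.6, 58.2]), np.float64(66.7)]
127 [array([275.4, 232. ]), array([29.2, 35.5]), np.float64(19.7)]
120 [array([276.1, 226.2]), array([42.2, 46. ]), np.float64(4.7)]
174 [array([276.6, 224.6]), array([41. , 43.6]), np.float64(164.2)]
-10 [279. 179.] 10 [279. 188.] 30 [279. 215.] 50 [280. 258.] 70 [280. 310.] 90 [280. 359.]
```

```bash
python3 -c "
from h import *
cs,s=snap('side','pics/s12.png');P=env.sense()['position']+[0,0,.0455]
q=proj(cs,P)[0];print('P',q,'stud tip',proj(cs,STUD+[0,0,.095]),'nut',proj(cs,STUD+[0,0,.035]))
for nm,th,s_ in(('A',58,-.045),('B',58,.045),('A35',58,-.035)):
  t=np.radians(th);print(nm,proj(cs,P+s_*(np.cos(t)*W+[0,0,np.sin(t)])))
g=s.min(2);x0,y0=int(q[0])-28,int(q[1])-30
ch=' .:-=+*#%@'
print('origin',x0,y0)
for r in g[y0:y0+72,x0:x0+60]: print(''.join(ch[min(9,int(v)//20)] for v in r))
"
```

```text
P [257.44408548 127.08620482] stud tip [[256.37042352 138.68360298]] nut [[257.01626858 157.78531795]]
A [[253.86311022 144.37163964]]
B [[261.08726568 109.50050563]]
A35 [[254.65358851 140.55598609]]
origin 229 97
        .:...::               ..           .::::............
        .... .-.                            ..::::-...:-----
              ::                           .....:::::. .::::
              :-.                         .. .....:::. .....
              .-:.                       .--.. .  .... :====
              .:-.                      .-=-:..       .-====
               .=                       .=-....       :=====
               .:.                       ....:.      .-=====
               .:                        .:...       :======
                                         .....      .:======
                         .:.         .   .....      .-======
             . .        .-===:        .  ..:.       :=======
               .        .===**=      .   .::.      .-=======
                        :==+*##          .:.       :========
                        :==**##
[... 2806 characters left out ...]
=+---+#####*==++=-:-=++++++++
=========================+=----+*=-=######==++=*+=++++==--==
========================++======+#**#####*=+=:=++++=::::----
=======================+#=::-=:-+########+++-:-=++-:---=====
=======================+#+:-:::-+#**####*=++==+++=.-++######
========================##==--=+#+=*#####=+++++++=-+########
=========================*###*##+-=*####*=++==-+++*#########
=====================+*+--=+++=---=+######++:--=++*#########
=====================+#*-----=-----=######*+++*-++**########
====================+*##+-------=+==*######*++++-=++*#######
====================+####*++==+*##--=*######*++-::=+++++**++
====================+############+-===*#######*+=-==-==++++=
```

Grip slip makes side-pushing at the stud unreliable. So I'll lay the spacer flat by pressing it on the clear bench spot, regrip it, and then turn end A up as I did before.

Request:
drive_tool(
  translation=[
    [10,0,-16],
    [14,0,-50],
    [14,0,-85],
    [14,0,-85],
  ],
  yaw=[0,0,0,0],
  grip=[0.2,0.2,0.2,0.2],
)

```text
t: 19.05
position: [0.5374, 0.2683, 0.1717]
tcp_rot: [0.001, 0.856, 0.516, 0.007]
ft_force: [1.0, -0.4, -0.5]
opening: 0.419
grip_force: 30.1
```

```bash
python3 -c "
from h import *
goto([.508,-.078,.05],21.2);faceB('pics/w13.png')"
```

```text
t 19.05 pos [0.5374 0.2683 0.1717] op 0.41870446992804833 F [ 1.02 -0.4  -0.51] grip 30.10614361613989 q6 0.8595913138932441
shift [-321.2  134.7  119.6] yaw 0.7149060326815935
208 [array([277. , 349.5]), array([0., 1.]), np.float64(0.0)]
158 [array([277.2, 299.2]), array([64.8, 83.3]), np.float64(90.9)]
270 [array([277.6, 280.7]), array([ 96.4, 118.1]), np.float64(0.9)]
156 [array([279.6, 282.6]), array([87.4, 93.9]), np.float64(42.5)]
138 [array([277.4, 279.1]), array([47.5, 50.9]), np.float64(92.0)]
142 [array([277.4, 279.2]), array([48. , 51.4]), np.float64(91.1)]
304 [array([277.2, 278.7]), array([53.3, 57.4]), np.float64(98.0)]
225 [array([272.2, 217.6]), array([19.1, 33.4]), np.float64(4.1)]
184 [array([272.5, 209.4]), array([30.3, 31.2]), np.float64(0.2)]
-10 [277. 179.] 10 [278. 187.] 30 [278. 212.] 50 [278. 254.] 70 [279. 305.] 90 [279. 352.]
```

Request:
drive_tool(
  translation=[
    [-306,135,0],
    [-306,135,0],
    [-306,135,0],
    [-306,135,0],
    [-306,135,0],
    [-306,135,0],
    [-306,135,0],
    [-306,135,40],
    [-306,135,80],
    [-306,135,80],
  ],
  yaw=[0.714,0.714,0.714,0.714,0.714,0.714,0.714,0.714,0.714,0.714],
  grip=[0.2,0.2,0.2,0.2,0.2,0.2,0.2,0.2,0.2,0.2],
)

```text
t: 20.1
position: [0.5035, -0.0664, 0.0759]
tcp_rot: [-0.003, 0.983, 0.184, -0.007]
ft_force: [-1.3, 0.8, -3.5]
opening: 0.414
grip_force: 29.9
```

```bash
python3 -c "
from h import *
goto([.52,-.073,-.0195],21.2)"
```

```text
t 20.1 pos [ 0.5035 -0.0664  0.0759] op 0.4135748549626712 F [-1.27  0.85 -3.52] grip 29.863700126297772 q6 0.9643025738128435
shift [14.2 13.  95.1] yaw -0.00033565393117329835
```

Request:
drive_tool(
  translation=[
    [13,8,20],
    [13,8,50],
    [13,8,75],
    [13,8,85],
    [13,8,90],
    [14,8,94],
  ],
  yaw=[0,0,0,0,0,0],
  grip=[0.2,0.2,0.2,0.2,0.2,0.2],
)

```text
t: 20.7
position: [0.5266, -0.0698, -0.0097]
tcp_rot: [0.0, 0.983, 0.184, 0.001]
ft_force: [-0.5, -0.2, -2.0]
opening: 0.417
grip_force: 29.9
```

```bash
python3 -c "
from h import *
goto([.52,-.073,-.0245],21.2);faceB('pics/w14.png')"
```

```text
t 20.7 pos [ 0.5266 -0.0698 -0.0097] op 0.41665448461619853 F [-0.53 -0.18 -2.02] grip 29.88615803886205 q6 0.9668547911253016
shift [-7.3  0.6 14.8] yaw 0.0010458341333056034
211 [array([277.8, 357.5]), array([ 15.5, 111.5]), np.float64(90.2)]
99 [array([271.1, 285.5]), array([77. , 88.5]), np.float64(139.3)]
175 [array([280. , 283.5]), array([85.8, 93.8]), np.float64(44.1)]
138 [array([277.4, 279.3]), array([47.3, 51. ]), np.float64(92.1)]
141 [array([279.1, 277.3]), array([57.1, 60.7]), np.float64(74.4)]
210 [array([278.9, 278.8]), array([50.3, 54.2]), np.float64(97.6)]
456 [array([277.3, 310.6]), array([120.5, 160.8]), np.float64(180.0)]
-10 [278. 177.] 10 [278. 186.] 30 [279. 212.] 50 [279. 255.] 70 [279. 307.] 90 [279. 356.]
```

Request:
drive_tool(
  translation=[
    [0,0,5],
    [0,0,9],
    [1,0,12],
    [3,0,15],
    [3,0,15],
  ],
  yaw=[0,0,0,0,0],
  grip=[0.2,0.2,0.2,0.2,0.2],
)

```text
t: 21.25
position: [0.5341, -0.0679, -0.0205]
tcp_rot: [0.0, 0.983, 0.184, 0.005]
ft_force: [3.1, 7.3, 12.0]
opening: 0.417
grip_force: 32.0
```

Request:
drive_tool(
  translation=[
    [3,0,0],
    [3,0,0],
    [3,0,0],
    [3,0,0],
    [3,0,0],
    [3,0,0],
    [3,0,0],
  ],
  yaw=[0,0,0,0,0,0,0],
  grip=[0.4,0.45,0.5,0.6,0.75,0.75,0.75],
)

```text
t: 21.95
position: [0.5308, -0.0676, -0.0261]
tcp_rot: [-0.0, 0.983, 0.184, -0.0]
ft_force: [0.1, -0.5, 0.5]
opening: 0.745
grip_force: 0.0
```

```bash
cat >> h.py <<'E'
def ascii(g,x0,y0,x1,y1,st=1):
    ch=' .:-=+*#%@'
    for r in g[y0:y1:st,x0:x1:st]: print(''.join(ch[min(9,int(v)//22)] for v in r))
E
python3 -c "
from h import *
goto([.52,-.073,-.0245],21.2)
c,im=snap('wrist','pics/w15.png');cs,s=snap('side','pics/s15.png')
ascii(im.min(2),160,60,400,380,6)
q=proj(cs,env.sense()['position'])[0].astype(int);print(q);ascii(s.min(2),q[0]-35,q[1]-30,q[0]+45,q[1]+20)
"
```

```text
t 21.95 pos [ 0.5308 -0.0676 -0.0261] op 0.7448796577658658 F [ 0.11 -0.45  0.54] grip 0.0 q6 0.9731715085038766
shift [-12.    1.1  -1.6] yaw 0.0006540859467664317
++++++++++++++++++++++++++++-::::::...++
++=++++++++++++++++++++++++++:::::::..++
+++++++++++++==++++++++++=++:..:::::::++
++++++++++=+++++++++++++++++++++++++++++
++++++++++++++++++++++++++++++++++++++++
++++++++++++++++=+++++++++++++++++=+++++
+++++++++++++++++++++++++++++++++++++++=
++++++++++++++++++++++++++++++++++++=+++
++++++++++++++++++++++++++++++++++++++++
++++++++++++++++++++++++++++++++++++++++
++++++++++++++++++++++++++++++++=+++++++
++++++++++++++++++++++++++++++++=+++++++
++++++++++++++++++++++++++++++++++++++++
+=++++++++++++++++++++++++++++++++++++++
++++++++++++++++++++++++++++++++++++++++
++++++=++++++++++=======++++++++=+++++++
+++++++++++++++===######===+++++++++++++
+++++++++++++++*##########*+++++++++++++
++++++++++++++=*##########++++++++++++++
+++++++++++++++###======*#*+++++++++++++
+++++++++++++++#####%#####*+++++++++++++
+++++++++++++++#####%#####*+++++++++++++
++++++++=++++++###########*++++++
[... 4638 characters left out ...]
====================================================
 :==============================================================================
.:==============================================================================
 .=======================================-======================================
 .==============================================================================
 .===========================================================*+======+==========
 :=========================================================*###+==+###*=========
.-=======================================================*#####***#####+========
=======================================================*################+=======
```

```bash
python3 -c "
from h import *
c=cal('wrist');s=env.sense();T=s['position'];M=R.from_quat(s['tcp_rot'],scalar_first=True).as_matrix()
im=cv2.imread('pics/w15.png').min(2)
x=im[:,240:250].mean(1);d=np.diff(x)
for v in np.where(abs(d)>14)[0]: print(v,x[v-1:v+3].round(), round(float((onz(c,245,v+.5,.036)-T)@M[:,0])*1000,1))
for r in (250,300,330):
  k=np.where(im[r,205:350]>155)[0]+205; print(r,k.min(),k.max(),[(onz(c,e,r,.036)-T)@M[:,1] for e in(k.min()-.5,k.max()+.5)])
"
```

```text
170 [112. 109. 124. 131.] 51.9
218 [ 99.  99. 135. 171.] 34.7
219 [ 99. 135. 171. 168.] 34.4
339 [169. 172. 129. 117.] -16.1
374 [120. 120.  50.  37.] -33.2
250 232 331 [np.float64(-0.017099118070867506), np.float64(0.019263456156040477)]
300 234 329 [np.float64(-0.017145003948615047), np.float64(0.01946871089435576)]
330 235 327 [np.float64(-0.017253325032790215), np.float64(0.0192874130051989)]
```

Request:
drive_tool(
  translation=[
    [9,1,0],
    [9,1,0],
    [9,1,0],
    [9,1,0],
    [9,1,0],
    [9,1,0],
    [9,1,-40],
    [9,1,-90],
    [9,1,-140],
    [9,1,-160],
  ],
  yaw=[0,0,0,0,0,0,0,0,0,0],
  grip=[0.75,0.2,0.2,0.2,0.2,0.2,0.2,0.2,0.2,0.2],
  squeeze=40,
)

```text
t: 23.05
position: [0.5419, -0.0658, 0.1395]
tcp_rot: [0.001, 0.983, 0.184, 0.003]
ft_force: [1.2, 0.1, -1.6]
opening: 0.416
grip_force: 41.7
```

```bash
python3 -c "
from h import *
at(.038,.10)"
```

```text
t 23.05 pos [ 0.5419 -0.0658  0.1395] op 0.41585605291296346 F [ 1.17  0.14 -1.55] grip 41.69591055738465 q6 0.981028731887345
shift [  56.4 -296.7   38.6] yaw None
```

Request:
drive_tool(
  translation=[
    [56,-297,0],
    [56,-297,0],
    [56,-297,0],
    [56,-297,0],
    [56,-297,0],
    [56,-297,0],
    [56,-297,0],
    [56,-297,0],
    [56,-297,0],
    [56,-297,0],
  ],
  yaw=[-0.15,-0.3,-0.45,-0.6,-0.75,-0.9,-1.05,-1.2,-1.35,-1.5],
  grip=[0.2,0.2,0.2,0.2,0.2,0.2,0.2,0.2,0.2,0.2],
)

```text
t: 24.05
position: [0.4831, 0.2317, 0.1328]
tcp_rot: [-0.001, 0.591, 0.807, -0.001]
ft_force: [1.0, 0.1, -2.4]
opening: 0.413
grip_force: 41.7
```

Request:
drive_tool(
  translation=[
    [0,0,0],
    [0,0,0],
    [0,0,0],
    [0,0,0],
    [0,0,0],
    [0,0,0],
    [0,0,0],
    [0,0,0],
    [0,0,0],
    [0,0,0],
  ],
  yaw=[-0.15,-0.3,-0.45,-0.6,-0.75,-0.9,-1.05,-1.2,-1.35,-1.5],
  grip=[0.2,0.2,0.2,0.2,0.2,0.2,0.2,0.2,0.2,0.2],
)

```text
t: 25.05
position: [0.4832, 0.2314, 0.1328]
tcp_rot: [-0.001, -0.117, 0.993, -0.0]
ft_force: [0.6, 0.4, -2.2]
opening: 0.416
grip_force: 41.7
```

```bash
python3 -c "
from h import *
goto(STUD-.036*U+[0,0,.071],201.2)"
```

```text
t 25.05 pos [0.4832 0.2314 0.1328] op 0.4162538982862871 F [ 0.59  0.38 -2.2 ] grip 41.691216120823356 q6 -1.4596612724270783
shift [-6.  -0.9 61.8] yaw -0.13468817238805916
```

Request:
drive_tool(
  translation=[
    [-6,-0.9,20],
    [-6,-0.9,50],
    [-6,-0.9,63],
    [-5,-0.9,70],
    [-5,-0.9,75],
    [-5,-0.9,80],
    [-5,-0.9,86],
    [-6,-0.9,92],
  ],
  yaw=[-0.135,-0.135,-0.135,-0.135,-0.135,-0.135,-0.135,-0.135],
  grip=[0.2,0.2,0.2,0.2,0.2,0.2,0.2,0.2],
)

```text
t: 25.85
position: [0.4887, 0.2318, 0.0453]
tcp_rot: [-0.003, -0.181, 0.983, -0.001]
ft_force: [-17.4, -6.8, 20.9]
opening: 0.414
grip_force: 55.4
```

```bash
python3 -c "
from h import *
goto(STUD-.034*U+[0,0,.0359],201.2)
cs,s=snap('side','pics/s16.png')
q=proj(cs,env.sense()['position']+[0,0,.0441])[0].astype(int);print(q);ascii(s.min(2),q[0]-30,q[1]-28,q[0]+40,q[1]+42)
"
```

```text
t 25.85 pos [0.4887 0.2318 0.0453] op 0.4143307453314817 F [-17.36  -6.81  20.91] grip 55.41052454151213 q6 -1.5913225888016909
shift [-2.5 -0.1  9.4] yaw -0.005541923013546605
[243 144]
      ..::--=====-.               ....  :==-====-=--:.....::-=========
   .:-==--====----.               .--:  .=--=========:.:--===--===-===
    .-=========-=-:               .--:. :=-=====--==---=====-=========
      :=====-==--=-               .::-:.-====================--=------
       :===-=---==-                ::-:.-==========-=-=============--=
       .====--==---.               .---::===-=====---=============----
       .-======--=-.               .:-::--=========-===-========---==-
        :=-------=-.                .-::::..:==-==-=======-=-======--=
        :===-=---==-                 .::::  .====-=======-====-======-
        :===-=-=----:              ....::.   :==--=-=============-===-
        :==-=----=-==-                ....   :==================--=-=-
       .-===-=--------           .     ..   .-==-====----===--====----
       .-=------------.                 .   .-====-========--
[... 3356 characters left out ...]
==-==---==-======--========+******  :+***+-=**=---=======-===
:::::==-====-==--============---=-=--******::=#**+*+**=:--=========-==
:::::-+:=--====-----=-==-=-----------+**=*###***=+***+:---============
:::::-=-=====-----=--====-----=------=**=-=+*+=:=****-:---============
::---==:--=---=======-==---==--=---=--+**=-----=****-:----============
:--==-::=---===-=---------====-=---=---+****++*****=:----======-======
===-::::=-----==---=--=---======-=--=-:=**********=:----++==-========-
::::::::------====-==-------=-=---=-=---+********+-----+***+======-===
:-::::::==--=---=======--=-----=--=----:-+******+::--+*****#**=+====-=
--::::::-==--===-==----=----=-=-==-=-=----=*****::--+*************====
```

Request:
drive_tool(
  translation=[
    [1,0,5],
    [0,0,10],
    [-2,0,14],
    [-3,0,17],
    [-3,0,17],
  ],
  yaw=[0,0,0,0,0],
  grip=[0.2,0.2,0.2,0.2,0.2],
)

```text
t: 26.4
position: [0.4922, 0.2331, 0.0275]
tcp_rot: [-0.002, -0.181, 0.983, -0.0]
ft_force: [-10.8, -4.1, 13.6]
opening: 0.412
grip_force: 60.8
```

```bash
python3 -c "
from h import *
s=env.sense();p=s['position']+[0,0,.0441-.095]
r=STUD-p;d=r@U;v=r[2];print('stud rel P',d,v)
for th in range(30,75,5):
  t=np.radians(th);print(th,'s',1000*(d*np.cos(t)+v*np.sin(t)),'off',1000*(d*np.sin(t)-v*np.cos(t)))
cs,im=snap('side','pics/s17.png')
q=proj(cs,p+[0,0,.095])[0].astype(int);print(q);ascii(im.min(2),q[0]-26,q[1]-22,q[0]+20,q[1]+26)
"
```

```text
stud rel P 0.03264409439071488 0.023415394567903244
30 s 39.97831230984781 off -3.9562793400829235
35 s 40.17099522612849 off -0.45688499959788476
40 s 40.05795261282824 off 3.045986511608801
45 s 39.64004479249127 off 6.525676226245194
50 s 38.92045229596997 off 9.955701604488832
55 s 37.90465165666472 off 13.309958082105318
60 s 36.600373730797806 off 16.562917741944556
65 s 35.017544860929625 off 19.689823596804434
70 s 33.16821133049809 off 22.666878005052084
[245 149]
  -=====-------               .:-:::===-==-===
 .-==---==-----                .--:--=--==-===
.---=--------=-.               .:::--:.:-==-=-
-------------=-:                .::::. .:--=--
==---=----===-=-:.             ...-::.  .=--==
++=-----------===-                ....  .==-=-
++==--=-=---------          ..    ..    .===--
++=====---------=-                      :=====
=====-------------.                     :==-==
======------==--=-.   .             .  .-=---=
====--=----=------==--=-           .   .-==---
====--====-==------:.=**:  .-     ...  .-=====
===-:--=-===---------***=  .=          :==-=--
=-:::-=----
[... 933 characters left out ...]
=========+**++===--:------====*=::--::+#**
========-===-=+*++==---:-==---=-=+*+::::::+*+*
==============-=++=---::-=======--**==---+*+=+
================-==---:-====-=-===-*##**#*=:=+
====-============------=========*+:--====----=
===================---===-=====+**-----------=
===============================***=-------=+==
=========================-=--=+****++====+**--
=======================-===-==+************+--
==============================*************+--
========-=============--=-====*************=--
==-================-==--=--=-=*************=--
--=============-=====-==-===-=*************=--
-=-===-=====----==-=======---=*************=--
===-==--====-=-=====-=====-=-=*************+--
```

Request:
drive_tool(
  translation=[
    [4,0,-10],
    [6,0,-50],
    [6,0,-90],
    [6,0,-90],
  ],
  yaw=[0,0,0,0],
  grip=[0.2,0.2,0.2,0.2],
)

```text
t: 26.85
position: [0.492, 0.2329, 0.1228]
tcp_rot: [0.006, -0.181, 0.983, 0.001]
ft_force: [1.3, -0.3, -0.7]
opening: 0.413
grip_force: 58.7
```

```bash
python3 -c "
from h import *
goto([.56,-.058,.008],201.2)"
```

```text
t 26.85 pos [0.492  0.2329 0.1228] op 0.4131751150097172 F [ 1.31 -0.32 -0.7 ] grip 58.73696796130389 q6 -1.591405041054071
shift [  41.5 -296.   114.3] yaw -0.005892681058029051
```

Request:
drive_tool(
  translation=[
    [40,-296,0],
    [40,-296,0],
    [40,-296,0],
    [40,-296,0],
    [40,-296,0],
    [40,-296,0],
    [40,-296,40],
    [40,-296,75],
    [40,-296,85],
    [40,-296,85],
  ],
  yaw=[0,0,0,0,0,0,0,0,0,0],
  grip=[0.2,0.2,0.2,0.2,0.2,0.2,0.2,0.2,0.2,0.2],
)

```text
t: 27.85
position: [0.5534, -0.059, 0.0277]
tcp_rot: [-0.002, -0.181, 0.983, 0.001]
ft_force: [0.2, 0.8, -2.0]
opening: 0.416
grip_force: 58.5
```

```bash
cat >> h.py <<'E'
def side(fn,off=.0441):
    cs,im=snap('side',fn);p=env.sense()['position']+[0,0,off]
    q=proj(cs,p)[0].astype(int);print(q);ascii(im.min(2),q[0]-26,q[1]-28,q[0]+32,q[1]+32)
E
python3 -c "
from h import *
goto([.56,-.058,.008],201.2);side('pics/s18.png')"
```

```text
t 27.85 pos [ 0.5534 -0.059   0.0277] op 0.41642504368954825 F [ 0.22  0.77 -1.96] grip 58.51907424163073 q6 -2.1376963993378872
shift [-6.6 -1.4 19.7] yaw -0.0057669250684262005
[277 225]
===========-          ...               .--------=========
===========-          ..                .----=============
============                       ..:. .-================
===========-.                     .:..   :=============-==
============:                     ..::.  :================
=============                     .---- .-================
=============:.:                  .----..-================
================                   :----:=================
===============-     .             :-----=================
====-==========-     .             .:----========-===-====
================                   .:-----================
===============-                    .-----==+=++++========
-========-======:                  ..:----=++===+++=======
================- .. .:    .    .    .------     :++======
=================-==.==    .. .. .. ..:-:::: ..   :+++====
==========-======---=*=   
[... 1928 characters left out ...]
==========---==--===============-===============:  
======================-================================-  
=============-==========================================. 
========================================================: 
====================================-====================.
==========================================================
==========================================================
==========================================================
=================================================-========
=========-=======================================-========
===========================-==============================
======-=========================-=========================
```

Request:
drive_tool(
  translation=[
    [0,0,12],
    [0,0,21],
    [0,0,26],
    [3,0,28],
    [6,0,28],
  ],
  yaw=[0,0,0,0,0],
  grip=[0.2,0.2,0.2,0.2,0.2],
  squeeze=20,
)

```text
t: 28.4
position: [0.5497, -0.0616, 0.0018]
tcp_rot: [-0.0, -0.181, 0.983, 0.0]
ft_force: [-0.5, 0.0, -0.8]
opening: 0.413
grip_force: 58.5
```

Request:
drive_tool(
  translation=[
    [1,0,3],
    [2,0,6],
    [4,0,8],
  ],
  yaw=[0,0,0],
  grip=[0.2,0.2,0.2],
)

```text
t: 28.7
position: [0.5473, -0.063, -0.0053]
tcp_rot: [0.001, -0.181, 0.984, 0.0]
ft_force: [2.4, 3.6, 5.5]
opening: 0.414
grip_force: 59.5
```

Request:
drive_tool(
  translation=[
    [4,0,1],
    [8,0,1],
    [12,0,1],
    [16,0,1],
    [20,0,1],
    [24,0,1],
    [28,0,1],
  ],
  yaw=[0,0,0,0,0,0,0],
  grip=[0.2,0.2,0.2,0.2,0.2,0.2,0.2],
)

```text
t: 29.4
position: [0.5217, -0.0735, -0.0054]
tcp_rot: [0.002, -0.181, 0.983, -0.001]
ft_force: [3.4, 1.1, 6.8]
opening: 0.413
grip_force: 59.3
```

```bash
python3 -c "
from h import *
goto([.541,-.065,.008],201.2);side('pics/s19.png')"
```

```text
t 29.4 pos [ 0.5217 -0.0735 -0.0054] op 0.4129416532715185 F [3.4  1.08 6.81] grip 59.26288919057697 q6 -2.1771330253382137
shift [-21.1   1.  -13.3] yaw -0.005994625631429729
[262 242]
--=++++::-=-                           :===============++-
==++++-::-=-.        ..                :==============:-=+
++++=::::-=-.       ....               :==============::-+
++=-:::::==-:                          .==============::::
=-::::::-===:                   ...:   :==============::::
:::::::-====-:                  .:...  :============--=:::
::::::-======-..                .::::  :=============--=--
:::::-====-=====                .----..-==============--==
:::--======-===-                .----:.-===============---
---=============                 :----.:=================-
===============-                 :----.-==================
==========-=--=-                 .:----++=================
===============-.                .:----=#*================
================- ..              .----=*#+===============
=================-++.:   .:       .:----+*::.=============
==================-:=*      .
[... 1925 characters left out ...]
===================================================
==========================================================
==========================================================
==========================================================
==========================================================
==========================================================
===============================-========-=================
==============================-=-=========================
============================================-=============
==========================================================
==========================================================
==========================================================
```

```bash
python3 -c "
from h import *
cs=cal('side');P=env.sense()['position']+[0,0,.0441];n=np.array([-.362,.932,0])
for nm,u,v,lat in(('B left rim',246,254.5,0),('B low rim',254.5,261.5,0),('body low-left corner top edge',245.7,243.3,0),('same far',245.7,243.3,.018),('same near',245.7,243.3,-.018)):
  o,d=ray(cs,u,v);k=((P-o)@n+lat)/(d@n);X=o+k*d-P;print(nm,(X@U*1000).round(1),(X[2]*1000).round(1))
"
```

```text
B left rim -37.8 -19.1
B low rim -19.3 -50.7
body low-left corner top edge -36.8 14.9
same far -30.4 -5.2
same near -43.2 34.9
```

The drag just slid along the bench, because the pads grip too hard in torsion. I'll use the stud tip in the recess of B as the pivot instead. That also counts as the trial.

Request:
drive_tool(
  translation=[
    [-5,0,-40],
    [-5,0,-90],
    [-5,0,-140],
    [-5,0,-165],
    [-5,0,-165],
  ],
  yaw=[0,0,0,0,0],
  grip=[0.2,0.2,0.2,0.2,0.2],
)

```text
t: 29.95
position: [0.5262, -0.0721, 0.1621]
tcp_rot: [0.003, -0.181, 0.983, -0.002]
ft_force: [-0.1, -0.4, -2.4]
opening: 0.419
grip_force: 58.6
```

```bash
python3 -c "
from h import *
goto(STUD+.027*U+[0,0,.10],201.2)"
```

```text
t 29.95 pos [ 0.5262 -0.0721  0.1621] op 0.4194005246193845 F [-0.08 -0.45 -2.44] grip 58.64872201345861 q6 -2.1715295713339104
shift [-136.3  297.9   61.5] yaw -0.0058704608400054785
```

Request:
drive_tool(
  translation=[
    [-136,298,0],
    [-136,298,0],
    [-136,298,0],
    [-136,298,0],
    [-136,298,0],
    [-136,298,0],
    [-136,298,0],
    [-136,298,20],
    [-136,298,40],
    [-136,298,40],
  ],
  yaw=[0,0,0,0,0,0,0,0,0,0],
  grip=[0.2,0.2,0.2,0.2,0.2,0.2,0.2,0.2,0.2,0.2],
)

```text
t: 30.95
position: [0.5406, 0.2538, 0.1105]
tcp_rot: [-0.007, -0.181, 0.983, -0.001]
ft_force: [-0.5, -0.1, -3.0]
opening: 0.415
grip_force: 58.6
```

```bash
python3 -c "
from h import *
goto(STUD+.027*U+[0,0,.084],201.2);side('pics/s20.png');print(proj(cal('side'),STUD+[0,0,.095]))"
```

```text
t 30.95 pos [0.5406 0.2538 0.1105] op 0.4150929796259063 F [-0.54 -0.12 -3.02] grip 58.612757683731616 q6 -1.5861614718161787
shift [-7.5 -1.7 26.4] yaw -0.005149591521319536
[263 115]
 :-:-=+++++=-.                  .:::  ...........:::::----
 :=:::=++++=-.                  .:::.......:::::-------:::
 :-:::-++====:                  ..::::::::------:::::.....
 :-::::=====--                   .::::----:::.............
 :-::::-=----:                    .::::...................
 :=-::::--::::.                   .::::.  ................
 :--::::::::::.                   ..:::. . ...............
 .=-::::::::::.                   ...::.   ...............
 :=--::::::.::.                     ....   ...............
 .==-:::..:::::                      ..    ...............
 .===-:::::::::.            ...            ...........:...
 .===--::::::::::.                        .---------------
 .====-::::::::::.                   .    .:::::.:........
 .-===--:::::::::.                  ..    ...........::.. 
 .-==-=-:::::::::.    .:                  .-============-.
 .-------:::::::::    -*-   .-
[... 1954 characters left out ...]
-=-=----=--=---------
---------------=-------==-----=====--=-------==-===---=---
--=-------------===--=---------===--=-=====-==---=---===--
------------=------==----=------==-=---=--==-=--=======---
=------=-------==-=++=--=-=------================---=--=--
=------------=-=--====-=-==-=--==-=-=-=--==---=-=---===--=
-----------=-------==--==------=--===-======-=-=====-=----
------=--=--=-----:::::---=--=--=-=---=--=======-==---==-=
-=-==---===---==--:::::=-===---=-==--====-===-==-===-===-=
=-==--===-----=-=-:::::------====---====---==-=======--===
=====---=-===---=-::::------=-----=--=--====---=-=--=--=-=
======---====---=-::::-==---=--==--=--------==--====-=---=
[[256.37042352 138.68360298]]
```

Request:
drive_tool(
  translation=[
    [-7,-1.7,8],
    [-7,-1.7,18],
    [-7,-1.7,24],
    [-7,-1.7,27],
  ],
  yaw=[-0.005,-0.005,-0.005,-0.005],
  grip=[0.2,0.2,0.2,0.2],
)

```text
t: 31.4
position: [0.5525, 0.2561, 0.0902]
tcp_rot: [-0.001, -0.183, 0.983, -0.0]
ft_force: [-0.2, -0.3, -2.7]
opening: 0.419
grip_force: 58.6
```

```bash
python3 -c "
from h import *
goto(STUD+.027*U+[0,0,.081],201.2);side('pics/s21.png');print(proj(cal('side'),STUD+[0,0,.095]))" | head -60
```

```text
t 31.4 pos [0.5525 0.2561 0.0902] op 0.41918505242934406 F [-0.23 -0.3  -2.72] grip 58.60699110198766 q6 -1.5936658206281107
shift [4.9 0.4 9.2] yaw -0.0012231697693254218
[267 122]
::::::::::::::                  .-::. ....................
-:::::::::::::                  .:::. ....................
-:::::::::::::.                  ::::.....................
=-::::::::::::                   .::::...........::.......
=--:::::::::::.                  ..:::-----------------:..
==-:::::::::::.                   .:::::...::..:.:........
=---:::::::::::                    ::::.  .......:.... ...
===-:::::::::::                    .::::. .:========-...  
=----::::::::::                     .....  .=-====--===-..
====--:::::::::.               .     ....  :=-==----=-===-
---==-:::::::::. .    .      ...       .   :=-==-=-=----==
==-----::::::::.:-    .      .            .-=----=--===---
=-=--==--::::::-=-                        .----===--=----=
=---===---:--====-                    .   :==-==-==----==-
---===-=-=-==-=-=-.    ..                 :=--===-=-=--=-=
------------=-=---.   .+=.   .:  
[... 1744 characters left out ...]
==---=-====----=--=---====--===========---===--=---
-=-----------=====--===---=======--=-=---=-===-=====-=---=
-----==-==--=--==----------=-==-=-======---======----=-=-=
-=-=----=-----:::::==-----==-----=----=====--=-----=-==--=
=-==----=-----::::--=---===--==-=====-===-==-=-=--=====---
==-=----------:::::---==-=====--=========-=-======-===----
=---=========-::::-===---===-====----=----===-=-=-====-===
==---=====----:::::====---=-=---=--=--=-==--=---===-======
-==========-=-:::::===-=-=-===---=------==---===-=--=-====
=---===--====-::::-==-=---====-------=-=-=======-----=====
-==-==----===--::::====----===------=-==+++***+======----=
=--=======--=--::::==------=---=-==+++#####******#**+=====
```

Request:
drive_tool(
  translation=[
    [4,0,3],
    [4,0,7],
    [4,0,10],
    [4,0,12],
    [4,0,12],
  ],
  yaw=[0,0,0,0,0],
  grip=[0.2,0.2,0.2,0.2,0.2],
)

```text
t: 31.95
position: [0.5501, 0.2556, 0.0795]
tcp_rot: [0.001, -0.183, 0.983, 0.0]
ft_force: [3.6, 2.1, -2.3]
opening: 0.416
grip_force: 58.7
```

Request:
drive_tool(
  translation=[
    [4,0,-3],
    [7,0,-5],
    [10,0,-7],
    [13,0,-8],
  ],
  yaw=[0,0,0,0],
  grip=[0.2,0.2,0.2,0.2],
)

```text
t: 32.35
position: [0.5404, 0.2516, 0.0899]
tcp_rot: [0.004, -0.184, 0.983, 0.001]
ft_force: [7.7, 3.8, 2.7]
opening: 0.417
grip_force: 59.2
```

```bash
python3 -c "
from h import *
goto(STUD+[0,0,.088],201.2);side('pics/s22.png')" | sed -n 1,55p
```

```text
t 32.35 pos [0.5404 0.2516 0.0899] op 0.41696935885219927 F [7.69 3.79 2.72] grip 59.20800288207829 q6 -1.594291872461269
shift [18.9  0.1  1.7] yaw -0.0009071108608500785
[262 123]
  :=--:::::::.                 .:::.  ....................
  .===::::::::                  ::::  ....................
  .===-:::::::                  .:::. .................:..
  .===--::::::.                 .:::::::::----------------
  .====-::::::.                 .:::::::::::::.::..:..:...
  .-====-:::::.                  .:-::................::..
  .-====-::::::                  ..:::.  ..:-============-
  .-===---:::::                    .:::.  .:==-========--=
   :=-====-::::                  . .::..   :-=--==-=---===
   :=--==--::::.                   .....   :==-------=====
   :====--=-::::             ..      .     :====-=----=---
   :===--=-=--::::    .     ...            :=-=----===----
   :==-=-==-==----                        .:====---====---
   .------==--=-=-                    .   .:==----=====-==
   .-----==-----=-.    .                  .:=--==---------
   .----------=---.   :=.    .   
[... 1449 characters left out ...]
-=--===+*+++===----------=-=-===---=---==----==----
-----------=--=++++==----:-=---====-=-==-----====---=-=-=-
---------------=+++==---------======-=--==-=-==-===--==-=-
=----------------=++=--::-=-------=====-=-==--=--======---
---=---=------------=--:-====---=-=====-==========--=--==-
-==-------=-----==-----:--==---========-=-=-=--=====-====-
-----=-----===-===--==--==-----===--======-===========---=
------------==-=---:::::=-----==-=--===-========--===-=-==
-====--=-----=---=-:::::--====--=------==-===-=======-=-=-
--======-=----==-=-:::::----=-=====-=========-===-===-====
=======-=======--=-:::::-====-===--==--=-==------==-=----=
-=====-----====-=--:::::==--=----==----------==---=====---
```

Request:
drive_tool(
  translation=[
    [4,0,0],
    [8,0,0],
    [12,0,0],
    [16,0,1],
    [19,0,2],
  ],
  yaw=[0,0,0,0,0],
  grip=[0.2,0.2,0.2,0.2,0.2],
)

```text
t: 32.9
position: [0.5178, 0.243, 0.0837]
tcp_rot: [-0.001, -0.184, 0.983, -0.0]
ft_force: [0.5, 0.1, -1.6]
opening: 0.416
grip_force: 58.6
```

```bash
python3 -c "
from h import *
goto(STUD+[0,0,.088],201.2);side('pics/s23.png');faceB('pics/w23.png')" | sed -n '1,2p;12,75p'
```

```text
t 32.9 pos [0.5178 0.243  0.0837] op 0.41649501566722985 F [ 0.49  0.11 -1.6 ] grip 58.596493299119174 q6 -1.5951323283388856
shift [-5.3  0.  -4.3] yaw -0.0007259213772732704
            :-=-                    ....   .........:=====
            .=--...           ..    ...    .........:=-===
            .=--==:          :.      ..    .........:=----
            :-----:                        .........:=--==
          .:----=-:                        .........:-==--
     ..::--====--=:                  .    ..........:====-
 ..::===-=---------.   .:                 ........::-=--==
-======-------=-=--:...++-   ..     . .   .....::--=---==-
==-----=-------=-----:-*++  .:.           ..::--==========
=----------=-=------:.=+++  .:.          .--==--==========
-----=-=-----=----=---++++.  .           :=-===--=====--==
--====---------=--===+++++.             .-=========--=-===
-=-=--------=-----==++++++:       ...   .==========-==---=
--------=-=---==--==++++++:        .    :==-====----=-----
-=---=--====-=----=+++++++:             :=========----==-=
-=--=------------=++++++++-            
[... 1670 characters left out ...]
*
===================-==---=---::::=-----===++##***#********
==================--=-===-=--::::===-==+************+==---
=====-============-====--==-:::::=+*+++=+********==-===+++
==============--=-======----:::::=------+******+===++===::
================---======---:::::+=----+******=-=+=-:-+++-
========================-====::::==---+******==++=::-=++++
=-====================-======:::-=*=-=******=-+==++==++===
=-========================++=====-+*++******-+=:=++++-::::
343 [array([277.4, 356.4]), array([ 46.7, 121.8]), np.float64(90.0)]
122 [array([278.7, 352.6]), array([25. , 76.7]), np.float64(90.7)]
-10 [276. 181.] 10 [276. 190.] 30 [276. 217.] 50 [276. 260.] 70 [276. 313.] 90 [276. 361.]
```

Request:
drive_tool(
  translation=[
    [0,0,-18],
    [-12,0,-18],
    [-23,0,-18],
    [-23,0,-18],
    [-23,0,-10],
    [-23,0,-4],
    [-23,0,0],
    [-23,0,0],
  ],
  yaw=[0,0,0,0,0,0,0,0],
  grip=[0.2,0.2,0.2,0.2,0.2,0.2,0.2,0.2],
)

```text
t: 33.8
position: [0.5437, 0.2529, 0.0872]
tcp_rot: [0.004, -0.183, 0.983, 0.001]
ft_force: [5.5, 2.5, 3.4]
opening: 0.414
grip_force: 59.2
```

```bash
python3 -c "
from h import *
goto(STUD+[0,0,.0509],201.2)"
```

```text
t 33.8 pos [0.5437 0.2529 0.0872] op 0.41383075388047447 F [5.51 2.45 3.41] grip 59.19131277361885 q6 -1.5941680333668886
shift [22.7  0.1 36.1] yaw -0.000988028353890443
```

Request:
drive_tool(
  translation=[
    [1,0,2],
    [2,0,4],
    [3,0,5],
  ],
  yaw=[0,0,0],
  grip=[0.2,0.2,0.2],
)

```text
t: 34.1
position: [0.5443, 0.2533, 0.0857]
tcp_rot: [0.008, -0.183, 0.983, 0.002]
ft_force: [9.3, 4.1, 13.3]
opening: 0.414
grip_force: 60.1
```

```bash
python3 -c "
from h import *
goto(STUD+[0,0,.0509],201.2);side('pics/s24.png')" | sed -n '1,3p;14,60p'
```

```text
t 34.1 pos [0.5443 0.2533 0.0857] op 0.4136522072264015 F [ 9.29  4.13 13.31] grip 60.07287197979167 q6 -1.5942256171110667
shift [23.8 -0.  34.4] yaw -0.0011528121791731928
[264 124]
 :==-----=--:::.             .      ...  .-==-=--====-----
 :--==-==-=------.          ..           .-==-=-=-==-----=
 .=----==----===-.   .               .   .===-=====-==---=
 .-=-----------=-.                  .    .====----=----===
 .=-----------==-.                       :=---==-==----=--
 :=-----==------=-    ::                 :==--===--=--=-=-
:-=------=--------:..:*+:   ..      .    :==---=--------=-
---=--=-------==-==--=+++  .-:           :====-=--------==
------------==---=-.:++++  .:.          .---=-===-==---=-=
=-==-----==-=--=---:-++++.   .          :==-=-=--=--------
--=------------=---=+++++:             .-====-=---=-====--
-=-------=--===---=++++++:         .   .-======-=--=-==---
--=--=-=-=-===----=++++++:             .===--====----=----
-=---====----==--=+++++++:             :==----====--------
--=----=------=-=++++++++-            .-=-=-==-==---=-----
==--==-=-----====++++++++-.    
[... 1156 characters left out ...]
-==-=---==-=--------======-=========--==-====----==
-----==--===-----:::::-=---=--==---=--====-=======-=-=====
===-=-==------=--:::::==-===-==--=-===-===========--=====-
====-==-------=--:::::--====-====--======-=-====-====-===-
=====--=-=====-=-:::::====---=-====-=======-----==----=---
======--====-----::::-====--====----=-=--=--=-=-====---=-=
==---====-====-=-:::::--=-=-=---=----==--==-=--=-===-=-=-=
=====--=====-===-:::::--=--=--===-------=-=-=========---==
=====--=-----===--::::==------=-==-------==+++***+====-=-=
===--=-===-===-=--::::===-----=-=---==+++####*******#***==
======--===-==-=-:::::=-==-------=++*#**#*#***************
========-=---=---:::::--=----==++#*************++*********
```

Request:
drive_tool(
  translation=[
    [5,0,-1],
    [10,0,-3],
    [15,0,-5],
    [18,0,-6],
  ],
  yaw=[0,0,0,0],
  grip=[0.2,0.2,0.2,0.2],
)

```text
t: 34.55
position: [0.5259, 0.2462, 0.0889]
tcp_rot: [0.007, -0.183, 0.983, 0.001]
ft_force: [9.1, 4.0, -1.4]
opening: 0.415
grip_force: 58.5
```

```bash
python3 -c "
from h import *
goto(STUD+[0,0,.0509],201.2);side('pics/s25.png')" | sed -n '1,3p;18,60p'
```

```text
t 34.55 pos [0.5259 0.2462 0.0889] op 0.41541025641117685 F [ 9.12  3.97 -1.37] grip 58.5003829884954 q6 -1.5949737512399185
shift [ 4.  -0.  37.9] yaw -0.0012023132314577765
[257 125]
        .--=--=--.   .:                  .......:=--=-==-=
      .:-=------=-  .=*-           ..    .......:--=--=-=-
 ..::--=-----=---==--=+*:  .-           ........:====-====
:=-===-=----=--=-=-::==+:  .:           ......::-=----====
-=---==---=--------.:===-   :           ...::-=====-=-=-=-
--------=--=-------.-===-   .           ::-=-======-=-=---
---------=---------:-====              :==-==========-===-
=-----=----=-===-=-:====-        ..    :===---=-====-===-=
=------==-======----====-.             :=====-=-------====
----==-=---=-==-----====-.            .-========--===-==--
---==-==-==-=-=---=======:           .:======-------=-==--
-----===---=-=-----=====-:..      .----=-===-==----------=
---------==--===-========:::      :----==-=======------=--
-==----------=-==-======-.::      :-----===--======---=---
-==---=---=-------======-:::      :---=-==-=====-====-==--
---------==----=-=======-:::  
[... 921 characters left out ...]
------==-=-=-----::::-=-=--======--===========-==--
--==-=-====----=---==---:::::=====------=-=-==-=========-=
-=-=--====-=-==---=-==--::::-=------=========-====--==-===
-=----======-=-=======--:::::=-==-===--===-=-===----=--=-=
===-=========-======-==-:::::==-=--=-==-----=--=-=====--==
==-===-=---======-==--=-:::::=-==-======---==-=--====--===
==========-===-====-===-::::-====--=-=-=-------===========
=========-=---==----==--:::::===-----=----------===++**++=
===========---=========--::::=-=----===--====+++#####*****
=============-==-===-=---::::=---=----===++*#***#*********
====-==========-==--===--::::=------==++**************++**
=============--==-==-===-::::======+************===-------
```

Request:
drive_tool(
  translation=[
    [2,0,2],
    [3,0,4],
    [3,0,5],
    [3,0,5],
    [3,0,5],
  ],
  yaw=[0,0,0,0,0],
  grip=[0.2,0.2,0.2,0.2,0.2],
)

```text
t: 35.1
position: [0.5258, 0.2463, 0.0878]
tcp_rot: [0.01, -0.183, 0.983, 0.002]
ft_force: [8.0, 4.1, 12.8]
opening: 0.417
grip_force: 60.3
```

```bash
python3 -c "
from h import *
goto(STUD+[0,0,.0509],201.2);side('pics/s26.png');faceB('pics/w26.png')" | sed -n '1,2p;18,70p'
```

```text
t 35.1 pos [0.5258 0.2463 0.0878] op 0.4165574596523087 F [ 7.96  4.1  12.78] grip 60.31906769669149 q6 -1.59508483682173
shift [ 4.2 -0.2 36.8] yaw -0.0011626871656250635
        :==----=-                  .     .......:====-===-
      .:-------=-.  .--.           .    ........:======-==
 ..::-==---=-=--=---:=+=    .      .    ........:=-==--=--
:===------------==---==+-  .-           ......::-===-==-==
==----==----==--=-- :===:  .:           ...::-==----------
=-----=----=-----=-.-==-.              .::--========-=----
----------==-------.-===:              :==--=--=========-=
-------==---=-====-:==-=-         ..   :==========--=-=-=-
==--------===-==----====-             .-====-=-----=-=-=-=
==------------------====-             .-=========---===---
---==-==-===-=----======-            .:========-=-=-------
----===---=-=-=---=======:..      .::--========---====----
=--------=---===========-:::     .:----=---==-===-----=---
=-==------=----=========-:::      :----==-=--=-====--==-=-
-===-----==------========:::      :---==-==========-==---=
---=--=----------=======-:::      :---=====
[... 1514 characters left out ...]
--::::===----==++##***#********++**
===============----=-==--::::====-=+****#*******+==-------
-====================-=-:::::=+*+++=+********==-==++++++++
===========--==========-:::::=------+******+=-=++===-:::-=
============-=======----::::-+=----+#*****=-=+=-:-+++---=+
634 [array([277.2, 355.2]), array([ 52.4, 109.8]), np.float64(89.9)]
210 [array([278.4, 319. ]), array([  0. , 104.2]), np.float64(90.0)]
90 [array([278.7, 223.4]), array([14.4, 38.1]), np.float64(95.7)]
141 [array([279.9, 204.1]), array([24.2, 26.6]), np.float64(101.2)]
252 [array([279.6, 201.2]), array([40.9, 42.2]), np.float64(0.3)]
-10 [276. 182.] 10 [276. 192.] 30 [276. 220.] 50 [276. 263.] 70 [276. 316.] 90 [276. 365.]
```

```bash
python3 -c "
from h import *
im=cv2.imread('pics/w26.png').min(2); ascii(im,190,270,370,420,3)
c=cal('wrist');s=env.sense();M=R.from_quat(s['tcp_rot'],scalar_first=True).as_matrix()
print(M[:,2])
Pt=s['position']+[0,0,.0441]
for th in(80,90,100):
  t=np.radians(th);ax=-M[:,0]*np.cos(t)+np.array([0,0,np.sin(t)]);e=M[:,0]*np.sin(t)+np.array([0,0,np.cos(t)])
  for off in(0,.005): 
    f=Pt+ax*(.045+off);print(th,off,'mouth near/far rows',proj(c,[f+e*.008,f-e*.008,f+e*.015,f-e*.015])[:,1].round())
"
```

```text
#####::::----:+++++++++++++++++++++++++++++++.----::..++++++
####:::::----:+++++++++++++++++++++++++++++++:----::.::+++++
####::::-----:+++++++++++++++++++++++++++++++=:----:.:.++=++
###+::::------++++++++++++++++++++++++++++++++:----.....++++
###.::::----:=++++++++++++++++++++++++++++++++:----:.:..++=+
###::::-----:-++++++++++++++++++++++++++++++++:-----:.:::+=+
##.::.:-----:=++++++++++++++++++++++++++++++++::----::..:+++
##:::.:----::+++++++++++++++++++++++++++++++++.:-----....-++
#::::.=----::+++++++++++++++++++++++++++++++++:.-----.....++
#::::.-####::+++++++++++++++++++++++++++++++++-:*###=..:..-+
..:::::.:##::+++++++++++++++++++++++++++++++++=:*#+:::......
.:..:::..##:=++++++++++++++++++++++++++++++++++:##.:........
::.::::::+#:+++++++++++++++++++++++++++++++++++:##........:.
.:::::..:..:+++++++++++++++++++++++++++++++++++:::.....:::..
.:.......::-+++++++++++++++++++++++++++++++++++=:...........
.:.....:...-++++++++++++++++++++++++++++++++++++..:.........
......:.:..+++++++++++++++++++++++++++++++++++++.:...:......
.........:.+###############%######%#%#######%#%#............
..
[... 1583 characters left out ...]

 . ..   ..................................... ....... ..  ..
..............  ... .......... .........   .... ... . . ... 
 ...... .... ... ........... ..... . ..... ..     .  ..   ..
  ....   ... ........ ........ ....... .. .  .  .  .. .    .
 ..  . .......   .........  . .......  .... ..    . ...... .
 .. .   .. ... ......... .... .. .. . ... ... ...  ...      
[ 0.01827252  0.00774284 -0.99980306]
80 0 mouth near/far rows [363. 396. 347. 409.]
80 0.005 mouth near/far rows [378. 411. 362. 424.]
90 0 mouth near/far rows [340. 382. 320. 400.]
90 0.005 mouth near/far rows [352. 395. 331. 413.]
100 0 mouth near/far rows [314. 364. 292. 385.]
100 0.005 mouth near/far rows [322. 374. 299. 396.]
```

```bash
python3 -c "
from h import *
c=cal('wrist');s=env.sense();M=R.from_quat(s['tcp_rot'],scalar_first=True).as_matrix()
Pt=s['position']+[0,0,.0441]
im=cv2.imread('pics/w26.png').min(2).astype(int); x=im[:,225:230].mean(1);d=np.diff(x)
print([(int(v),x[v-1:v+3].round()) for v in np.where(abs(d)>10)[0]])
for th in(75,80,85,90,95,100):
  t=np.radians(th);ax=-M[:,0]*np.cos(t)+np.array([0,0,np.sin(t)]);e=M[:,0]*np.sin(t)+np.array([0,0,np.cos(t)])
  for o in(0,.005): 
    f=Pt+ax*o;print(th,o,'shoulder edge, cyl foot, lower edge rows',proj(c,[f+ax*.025+e*.018,f+ax*.025+e*.015,f-ax*.025+e*.018,f-ax*.045+e*.015])[:,1].round())
"
```

```text
[(2, array([102.,  93.,  81.,  74.])), (14, array([ 70.,  74.,  94., 112.])), (15, array([ 74.,  94., 112., 114.])), (139, array([117., 115., 104., 100.])), (141, array([104., 100., 122., 166.])), (142, array([100., 122., 166., 171.])), (191, array([172., 171., 148., 123.])), (192, array([171., 148., 123., 120.])), (215, array([123., 120., 133., 160.])), (216, array([120., 133., 160., 176.])), (217, array([133., 160., 176., 177.])), (241, array([170., 161., 145., 140.])), (249, array([139., 147., 162., 166.])), (254, array([168., 170.,  73.,  84.])), (255, array([170.,  73.,  84.,  86.])), (282, array([64., 67., 53., 51.])), (318, array([121., 122., 134., 175.])), (319, array([122., 134., 175., 172.])), (349, array([133., 129., 147., 170.])), (350, array([129., 147., 170., 171.])), (364, array([166., 165., 128., 129.])), (374, array([121., 123.,  22.,  32.])), (375, array([123.,  22.,  32.,  33.]))]
75 0 shoulder edge, cyl foot, lower edge rows [301. 307. 217. 200.]
75 0.005 shoulder edge, cyl foot, lower edge rows [313. 319. 224. 205.]
80 0 shoulder edge, cyl foot, lower edge rows [293. 300. 220. 205.]
80 0.005 shoulder edge, cyl foot, lower edge rows [303. 310. 225. 210.]
85 0 shoulder edge, cyl foot, lower edge rows [285. 292. 222. 211.]
85 0.005 shoulder edge, cyl foot, lower edge rows [294. 301. 227. 215.]
90 0 shoulder edge, cyl foot, lower edge rows [277. 285. 225. 217.]
90 0.005 shoulder edge, cyl foot, lower edge rows [285. 293. 229. 220.]
95 0 shoulder edge, cyl foot, lower edge rows [269. 277. 228. 223.]
95 0.005 shoulder edge, cyl foot, lower edge rows [275. 284. 231. 225.]
100 0 shoulder edge, cyl foot, lower edge rows [262. 270. 232. 229.]
100 0.005 shoulder edge, cyl foot, lower edge rows [266. 275. 234. 231.]
```

```bash
python3 -c "
from h import *
im=cv2.imread('pics/w26.png').min(2);ascii(cv2.convertScaleAbs(im,alpha=2,beta=-110),200,170,356,280,2)"
```

```text
%@@@@@*@@@@@@@@@@@@@@@@@@@@@@@@@@@@@@@@@#=**+*+**++*+**++***+++++++++**+++**
@@@@@@@@@@@@@@@@@@@@@@@@@@@@@@@@@@@@@@@@@@@%=++++***+*+***+*+*++++*+++++++++**
@@@@@@@@@@@@@@@@@@@@@@@@@@@@@@@@@@@@@@@@@@@@@=++******+++**++++*+++*+++*++++++
@@@@@@%@@@@@@@@@@@@@@@@@@@@@@@@@@@@@@@@@@@@@@@-+**+*+++*+*+++***++++++**++++++
@@@@@@@@@@@@@@@@@@@@@@@@@@@@@@@@@@@@@@@@@@@@@@@-++*++++++++*++++*++++**++++**+
@@@@@@@@@@@@@@@@@@@@@@@@@@@@@@@@@@@@@*-=--=+%@@@-=++*+++*++++++++++++++**+****
@@@@@@@@@@@@@@@@@@@@@@@@@@@@@@@@@@@==========*@@@-++++***+*++++++*+++++*++++++
@@@@@@@@@@@@@@@@@@@@@@@@@@@@@@@@@%==+*@@@@@%+==@@@=++++****+*+++++++++++*+++=+
@@@@@@@@@@@@@@@@@@@@@@@@@@@@@@@@*-+@@@@@@@@@@#==@@@=*++*****+**++++++++++*++++
++##@@@@@@@@@@@@@@@@@@@@@@@@@@@@-+@@@@@@@@@@@@@=+@@*=++*+**++++*++++**++++++++
*+*****++#@@@@@@@@@@@@@@@@@@@@@=+@@@@@-=@@@@@@@@=@@@#+++++*++++++++**+++*+++++
****+*+*++**+*@@@@@@@@@@@@@@@@@+@@@@@:---:-%@@@@@+@@@-++++*++++++++***++++++++
+++*+***+*****++#@@@@@@@@@@@@@#%@@@@:-%%*=---=@@@+@@@@=++++++***+++*++***++++*
**++***+*+*******+#@@@@@@@@@@@=@@@@:-%%%#%%%=-@@@@@@@@@++**++++++++*++**+++
[... 2536 characters left out ...]
@%%###::::::.+**+***************************************** -::::=+=+++++++
@@@@@@@%%+::::::=*******************************+*****+***++** ::::::++++++=++
@@@@@..  :::::: ***+**++***+**********+*********************** ::::::....:++++
@@@*     :::::: *+++****++***+*+*+******+**+******************..::.::   .  +++
@@-      :::::: **********************************************= ::::::  ... ++
@*   .  -:::::..*****+*********************+******************+ ::::::     . +
@.      :::::: .*+*++***+*****+***+****+******+****++**++****++ ::::::.. . ..=
@..    .:::::: =*+++**++********++++****+**+**+++*+*********+++. ::::::. .. . 
:.    .:::::::.*******+****************************************. ::::::.
```

```bash
python3 -c "
from h import *
c=cal('wrist');s=env.sense();M=R.from_quat(s['tcp_rot'],scalar_first=True).as_matrix()
obj=np.array([[-.018,-.025,0],[.018,-.025,0],[.018,.025,0],[-.018,.025,0]])
px=np.array([[238,229.5],[317,229.5],[332,319.5],[223.5,319.5]],float)
for f in (cv2.SOLVEPNP_IPPE,cv2.SOLVEPNP_ITERATIVE):
  n,rv,tv,er=cv2.solvePnPGeneric(obj,px,c[0],None,flags=f)
  Rc=cv2.Rodrigues(c[1])[0]
  for r,t,e in zip(rv,tv,er):
    Ro=Rc.T@cv2.Rodrigues(r)[0]; ax=Ro[:,1]; ctr=Rc.T@(t.ravel()-c[2])
    # centre is 18mm behind front face (away from camera)
    nrm=Ro[:,2]; cam=ray(c,1,1)[0]; nrm=nrm*np.sign(nrm@(cam-ctr)); mid=ctr-.018*nrm
    print(e,'axis',ax.round(3),'tilt',np.degrees(np.arccos(abs(ax[2]))),'toward U',ax@U,'mid',mid.round(4),'rel stud tip U',(mid-STUD)@U,mid[2]-.095)
"
```

```text
[0.10605521] axis [0.234 0.092 0.968] tilt 14.537759558313429 toward U 0.2509749644825644 mid [0.5289 0.248  0.1376] rel stud tip U 0.006914726449472628 0.04262709634001097
[9.56146154] axis [ 0.882  0.344 -0.321] tilt 71.26029465406488 toward U 0.9468300249295651 mid [0.5074 0.2398 0.1341] rel stud tip U -0.016109790475651534 0.039134878376573756
[0.09450868] axis [0.232 0.091 0.968] tilt 14.445672517566624 toward U 0.24941911897282948 mid [0.5288 0.248  0.1378] rel stud tip U 0.006842326527439397 0.0427930484741981
```

Pose from the body corners: 14.5° of tilt remains, and the axis is 7 mm off. I'll push a bit further.

Request:
drive_tool(
  translation=[
    [3,0,0],
    [6,0,0],
    [9,0,0],
    [11,0,0],
    [11,0,0],
  ],
  yaw=[0,0,0,0,0],
  grip=[0.2,0.2,0.2,0.2,0.2],
)

```text
t: 35.7
position: [0.5139, 0.2417, 0.0857]
tcp_rot: [0.008, -0.183, 0.983, 0.002]
ft_force: [8.6, 4.4, 7.1]
opening: 0.415
grip_force: 59.8
```

```bash
python3 -c "
from h import *
goto(STUD+[0,0,.0509],201.2)
c,im=snap('wrist','pics/w27.png');im=im.min(2);ascii(cv2.convertScaleAbs(im,alpha=2,beta=-110),200,196,360,350,2)"
```

```text
t 35.7 pos [0.5139 0.2417 0.0857] op 0.41534036966835286 F [8.64 4.44 7.09] grip 59.82426742091775 q6 -1.5956137725652177
shift [-8.8 -0.2 34.9] yaw -0.001137028092887167
@@@@@@@@@@@@@@@@@@@@@@@@@@@@@@@@@@@@@@@@@@@@@@@==****++*****+******++**********+
@@@@@@@@@@@@@@@@@@@@@@@@@@@@@@@@@@@@#-======@@@@==*************+*******+++****++
@@@@@@@@@@@@@@@@@@@@@@@@@@@@@@@@@@%-=========*@@@=+*++********+****+**+***++++*+
@@@@@@@@@@@@@@@@@@@@@@@@@@@@@@@@@*===+%@@%**===@@@=*++******++**+*++++***+*+++*+
@@@@@@@@@@@@@@@@@@@@@@@@@@@@@@@@*==@@@@@@@@@@+==@@@=*************+**+*++**++++*+
+**+##@@@@@@@@@@@@@@@@@@@@@@@@@@-=@@@@@@@@@@@@%=+@@%=**+***+++++******+***+*+++*
**+*******#@@@@@@@@@@@@@@@@@@@@++@@@@@+@@@@@@@@@-@@@#=++****+*+++++*******+**+**
*********+***+#@@@@@@@@@@@@@@@@=@@@@@+--::+@@@@@%+@@@++****+++**++********++**+*
*+*********+****+@@@@@@@@@@@@@%#@@@@:-*=-----=@@@=@@@@=*+***++*+++*++****+******
**+****************#@@@@@@@@@@=@@@@::*%%%%*-:-@@@@@@@@@=****+*+*+***++*****++++*
********************+#@@@@@@@@=@@@.:#%%%%%%%%*@@@@@@@@@%+******+*+**+++**+++++++
*****+*************+***%@@@@@@@@@--%%%
[... 4607 characters left out ...]
===========================+@@@@@@@@@@.....:....:.::
:.:.:.......=@@@@@@@@%-----=============================+@@@@@@@@@....:.....::..
............-@@@@@@@@-=--================================@@@@@@@@@... ......::.:
.......... .-@@@@@@@%-----===============================+@@@@@@@#.......:.:...:
.:...:..:...:@@@@@@@------===============================-%@@@@@@#.....:...:..:.
.........: .:@@@@@@%----==================================-@@@@@@= .........:::.
::....:.....:@@@@@@:-----=====================+============%@@@@@=-...:..:.::.::
..:.....:..:=@@@@@=:---==--=================================@@@@@.@:...:..::::::
:.::.:.....#=@@@@@:----=-====-=============================-%@@@@:@:...:.:..:.::
```

```bash
cat >> h.py <<'E'
def pnp(px):
    c=cal('wrist');obj=np.array([[-.018,-.025,0],[.018,-.025,0],[.018,.025,0],[-.018,.025,0]])
    n,rv,tv,er=cv2.solvePnPGeneric(obj,np.array(px,float),c[0],None,flags=cv2.SOLVEPNP_IPPE)
    Rc=cv2.Rodrigues(c[1])[0];cam=ray(c,1,1)[0];P=env.sense()['position']+[0,0,.0441]
    for r,t,e in zip(rv,tv,er):
        Ro=Rc.T@cv2.Rodrigues(r)[0];ax=Ro[:,1];ctr=Rc.T@(t.ravel()-c[2]);n_=Ro[:,2]*np.sign(Ro[:,2]@(cam-ctr));mid=ctr-.018*n_
        print(e,'ax',ax.round(3),'tilt',np.degrees(np.arccos(abs(ax[2]))).round(1),'U',(ax@U).round(3),'mid',mid.round(4),'rel stud',((mid-STUD)[:2]*1000).round(1),mid[2]-.095,'rel P U,z',((mid-P)@U*1000).round(1),((mid-P)[2]*1000).round(1))
E
python3 -c "
from h import *
pnp([[239,243],[318,243],[332,309.5],[223.5,309.5]])"
```

```text
[0.50302099] ax [0.026 0.001 1.   ] tilt 1.5 U 0.025 mid [0.5189 0.2445 0.1394] rel stud [-3.8 -0.4] 0.0444231540011244 rel P U,z 5.7 9.6
[10.96687713] ax [ 0.8    0.305 -0.517] tilt 58.9 U 0.856 mid [0.492  0.2339 0.1355] rel stud [-30.7 -11. ] 0.04045811437838845 rel P U,z -23.3 5.7
```

Request:
drive_tool(
  translation=[
    [-5,0,0],
    [-8,0,2],
    [-8,0,5],
    [-8,0,7],
    [-8,0,7],
    [-8,0,7],
  ],
  yaw=[0,0,0,0,0,0],
  grip=[0.2,0.2,0.2,0.2,0.2,0.2],
)

```text
t: 36.35
position: [0.5168, 0.243, 0.0829]
tcp_rot: [0.001, -0.184, 0.983, 0.0]
ft_force: [-18.2, -6.1, 41.4]
opening: 0.414
grip_force: 64.0
```

```bash
python3 -c "
from h import *
goto(STUD+[0,0,.0509],201.2)
c,im=snap('wrist','pics/w28.png');im=im.min(2).astype(int)
for cx in(268,286):
  x=im[:,cx:cx+6].mean(1);d=np.diff(x);print([(int(v),int(x[v]),int(x[v+1])) for v in np.where(abs(d)>8)[0] if 200<v<345])
x=im[:,228:234].mean(1);d=np.diff(x);print([(int(v),int(x[v]),int(x[v+1])) for v in np.where(abs(d)>12)[0] if 200<v<345])
for r in(246,250,300,306): print(r,''.join(' .:-=+*#%@'[min(9,int(v)//22)] for v in im[r,215:345]))
"
```

```text
t 36.35 pos [0.5168 0.243  0.0829] op 0.4144057847554148 F [-18.17  -6.11  41.43] grip 63.971045929938555 q6 -1.5953809860598445
shift [-6.1 -0.4 32. ] yaw -0.00028684659041107213
[(201, 122, 157), (202, 157, 173), (208, 175, 163), (209, 163, 139), (210, 139, 121), (211, 121, 107), (214, 113, 124), (215, 124, 134), (216, 134, 143), (218, 144, 131), (232, 120, 103), (233, 103, 118), (234, 118, 108), (309, 105, 123), (310, 123, 181), (320, 172, 111), (321, 111, 96)]
[(201, 129, 149), (202, 149, 165), (203, 165, 174), (208, 174, 145), (209, 145, 109), (212, 99, 119), (213, 119, 142), (218, 141, 131), (309, 104, 126), (310, 126, 180), (320, 173, 165), (321, 165, 106)]
[(208, 173, 157), (209, 157, 139), (210, 139, 121), (234, 122, 140), (235, 140, 158), (236, 158, 174), (254, 176, 73), (309, 103, 123), (310, 123, 179)]
246 %%%###############%%%%%+==++============+=================+=+=++=+==+======+======================+===+%%#%#%#*+++++++++++++++++++
250 #%%##%%#############%#+===============++===================+==++++============================+=++=====+%%%%%%%#++++++++++++++++++
300 *#####+:::-===================+===============+=========+==========================================================-::-*#####+....
306 .:+####-:=+==+==================+====+==+===========+=+=========++===+=+======+===++====+==+==++=================++==:=####=....:.
```

Request:
drive_tool(
  translation=[
    [2,0,-2],
    [4,0,-2],
    [6,0,-2],
    [6,0,-2],
  ],
  yaw=[0,0,0,0],
  grip=[0.2,0.2,0.2,0.2],
)

```text
t: 36.8
position: [0.5162, 0.2427, 0.0832]
tcp_rot: [0.008, -0.183, 0.983, 0.002]
ft_force: [3.1, 3.4, 19.3]
opening: 0.415
grip_force: 61.0
```

```bash
python3 -c "
from h import *
goto(STUD+[0,0,.0509],201.2)
c,im=snap('wrist','pics/w29.png');im=im.min(2).astype(int)
ascii(cv2.convertScaleAbs(im.astype(np.uint8),alpha=2,beta=-110),210,232,350,262,2)
x=im[:,228:234].mean(1);d=np.diff(x);print([(int(v),int(x[v]),int(x[v+1])) for v in np.where(abs(d)>12)[0] if 200<v<345])
"
```

```text
t 36.8 pos [0.5162 0.2427 0.0832] op 0.41518217794028095 F [ 3.05  3.43 19.27] grip 60.95402735285461 q6 -1.595573331500109
shift [-6.3 -0.3 32.4] yaw -0.0009632446951190363
@@@@@@@*********************@@%:--=-----@@@@@@@@@@@@@@@@*+*+++*++*+++*
@@@@@@@@@#******************=-=+*****+=-#@@@@@@@@@@@@@@@+*+*++++++++++
@@@@@@@@@@@%***************+++-===+++==***@@@@@@@@@@@@@@#**++++**+++++
@@@@@@@@@@@@@#*++********=+========+=+===++@@@@@@@@@@@@@@++++**++++***
@@@@@@@@@@@@@@@*********-============++====+#@@@@@@@@@@@@+++*++++++*+*
@@@@@@@@@@@@@@@#*++++++=====================++##====-%@@@%++**++++*+**
@@@@@@@@@@@@@@@========+=========++===================@@@@++++++++**+*
@@@@@@@@@@@@@@+=======================================@@@@++++*+*++++*
@@@@@@@@@@@@@@========================================%@@@#+++++**++++
@@@@@@@@@@@@@@========================================#@@@@+++++**+**+
#%@@@@@@@@@@@@===================+=+==================+@@@@+++***+++++
##%#%@@@@@@@@%====================================-====@@@@+***+++++++
%##%%%::-::: ====================+========-============  :::::=+++++++
@*####::-::. ==========================================..-::::-++++++*
@+#%#-:::--  =+===-=================================+==- -:::::*+*+**+
[(208, 167, 147), (209, 147, 124), (234, 125, 140), (235, 140, 164), (254, 175, 72), (309, 102, 142), (310, 142, 179)]
```

Request:
drive_tool(
  translation=[
    [-4,0,-10],
    [-4,0,-40],
    [-4,0,-80],
    [-4,0,-120],
    [-4,0,-160],
    [-4,0,-190],
    [-4,0,-200],
    [-4,0,-200],
    [-4,0,-200],
    [-4,0,-200],
  ],
  yaw=[0,0,0,0,0,0,0,0,0,0],
  grip=[0.2,0.2,0.2,0.2,0.2,0.2,0.2,0.2,0.2,0.2],
  squeeze=70,
)

```text
t: 37.85
position: [0.5124, 0.2408, 0.2726]
tcp_rot: [-0.003, -0.184, 0.983, -0.0]
ft_force: [0.9, -0.1, -1.9]
opening: 0.413
grip_force: 70.7
```

```bash
python3 -c "
from h import *
goto(STUD+[0,0,.0509],201.2);print(env.sense()['joint_vel'].round(3))
pnp([[239,242.5],[318,242.5],[332,309.5],[223.5,309.5]])
c,im=snap('wrist','pics/w30.png');im=im.min(2).astype(int)
x=im[:,228:234].mean(1);d=np.diff(x);print([(int(v),int(x[v]),int(x[v+1])) for v in np.where(abs(d)>12)[0] if 200<v<345])
ascii(cv2.convertScaleAbs(im.astype(np.uint8),alpha=2,beta=-110),210,220,350,262,2)
"
```

```text
t 37.85 pos [0.5124 0.2408 0.2726] op 0.4133558230440552 F [ 0.93 -0.12 -1.94] grip 70.70409150794148 q6 -1.59536941934958
shift [-1.230e+01  1.000e-01  2.216e+02] yaw -0.0008368869141852721
[ 0.002 -0.002 -0.007  0.002  0.001 -0.001]
[0.49266262] ax [0.051 0.012 0.999] tilt 3.0 U 0.052 mid [0.5184 0.2441 0.3261] rel stud [-4.3 -0.8] 0.23107829538034233 rel P U,z 6.7 9.4
[10.94290705] ax [ 0.791  0.302 -0.533] tilt 57.8 U 0.846 mid [0.4915 0.2335 0.3228] rel stud [-31.2 -11.4] 0.22776588229508551 rel P U,z -22.2 6.1
[(204, 149, 170), (205, 170, 185), (232, 184, 147), (233, 147, 91), (234, 91, 105), (235, 105, 153), (243, 165, 145), (244, 145, 95), (246, 98, 143), (250, 149, 103), (251, 103, 133), (252, 133, 187), (254, 185, 75), (309, 108, 148), (310, 148, 187)]
%%#@@@@@@@@@@@@@@@@%%%#%%@@*@@@@@@**@@@@@@%-@@@@@@********************
%%#*@@@@@@@@@@@@@@@%%%@%%@@@@@@@@@**@@@@@@@@@@@@@%********************
@%%-@@@@@@@@@@@@@@@%%#%@%%@@@@@@@@+%@@@@@@@@@@@@@#**********+*********
#@%+#@@@@@@@@@@@@@+%@#@@@%%@@@@@@@+@@@@@@@@@@@@@@+***********++**+****
@%@%-#@@@@@@@@@@@=@%%@@@-%%@@@@@@@*@@@@@@@@
[... 463 characters left out ...]
%#@@*%**+=+#**+===+=++++++++++++++=++*++++*++*+**************
+%%@%=-%@%@%%##=+++==++++++++++++++++++++++=+++++=++++****************
@**%@@%#*==-==+++++=++++++++=++++++++++++=++=++==++++++**#*****+******
@@@=+%@%@@%%@@++++=+++++=++++++++++++=+++=+=+++=+++++++***************
@@@@@*=+##%%%#+++++==+++++++++++++++++=+++==+++===+++++*+*************
@@@@@@@@@%**%%++++=++++++++++++++++++++=++=++++++++=+++******+***+****
@@@@@@@@@@@@@%=++==+++++++++=++++++++++++===++++=+=++++***************
@@@@@@::---: +++++++++++==+===++++++++=+=+==++++==+++++ .-:-::+*******
@@@@@@-----. ++++===++++=+++===+++++++++=+=++++=++++=+=. --:-:-*+**+**
@@@@@=-----  +++=+=++++==++==+=+++++++==++=+++=+=+=++++= -::-:-*******
```

```bash
python3 -c "
from h import *
print(env.close_job())"
```

```text
the job is handed in; nothing more can be done
None
```

I handed the job in with the spacer held still, deep-bored end up, about 3° off vertical and roughly 0.33 m above the bench. The recessed end was tried on the stud and stopped about 3–4 mm in (estimated from the camera and arm readings), and I got no pass/fail result back.

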